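Rebuild the irrigation filter stack on the flushing stand

ROBOT

A 6-joint arm with a two-finger parallel gripper is mounted at the origin on the work surface. World frame = base frame: x ahead of the robot, y to its left, z up, the work surface at z = 0. Lengths are in m, angles in rad, forces in N, time in s.
With the tool pointing down it reaches from about 0.3 to 0.875 m from the base axis. Payload 6.4 kg.
Tool frame: the origin (TCP) lies at the very end of the fingers, on their centre line; the grasp point (between the pads) lies 19 mm behind it; z points along the fingers, x is the direction in which the jaws open and shut, and the axes are right-handed (so a half turn about z gives the same grasp; the last joint's range is limited). The gripper opens to 85 mm and grips with 20 to 120 N. Pads are 22 mm wide; open, the fingers measure 114 mm over their backs; the gripper's body (76 mm by 85 mm) begins 54 mm behind the grasp point. The pads swing forward as they close: fully open they stand 13 mm farther back than shut.
Start: joints at [1.024, 0.181, 1.607, -0, 1.354, -0.206], TCP at [0.192, 0.542, 0.231] pointing down, gripper open.
Joint ranges: [-2.99, 2.99], [-0.89, 2.07], [0.3, 2.58], [-1.14, 4.28], [0, 2.63], [-3.12, 3.12]. Speed limits (rad/s): [2.57, 2.57, 3.01, 3.14, 3.14, 3.14].

INTERFACE

Orientations are given as a unit quaternion [x, y, z, w].
In Python, from cell import * gives the robot as it stands. The module is installed in compiled form; this text tells all that it offers.
- The arm moves only by the shell command python3 -m inch 'ROWS' [OPENING] [FORCE]. ROWS is JSON, a list that holds one entry, the list of rows, each a list of 6 numbers: the shift along the tool's x, y, z in m, then the turn, a rotation vector about the tool's x, y, z in degrees. A call has 1 to 8 rows; each row is the pose to reach, as a shift and turn from the pose commanded when the call began, along the tool's axes at that moment; what a row does not reach only later rows make up. A row lasts 1/12 s, in which the tool goes at most 41.7 mm and 7.16 degrees, less where a joint would pass 70% of its speed; a pose out of reach is approached as far as the arm can. A call with a gripper value outside its range is refused whole. OPENING is the opening, from 0 (shut) to 1 (fully open), set as the call begins (- or left out, the last holds). The fingers move at their own pace and stop on an object; FORCE is the grip in N (left out, the last holds). Time passes only in rows, so rows that repeat a pose let the fingers close. It gives the time, the measured TCP pose, the force and the opening at its end, in the units of the state.
- get_obs(): the state, without advancing time (a new reading comes with each control period).
- snapshot(name): name is "scene" or "top" or "wrist"; returns the picture (420x560x3 uint8, red, green, blue); there is no depth.
- get_calibration(name): a dict with "intrinsics" (3x3 intrinsics, pixels), "k1" (the pictures are not rectified: a ray, as slopes to the right and down, at radius r is drawn at 1 + k1 r^2 times it, then the intrinsics apply), "xyz" and "rotation" of the camera in the world. Camera axes: x right, y down, z forward; pixel columns grow to the right and rows downward; lengths in m; the calibration is good to about 2 mm. A picture is of the moment at which its call begins: read the wrist's pose just before it. get_calibration takes no time and is no camera call; for the wrist camera it gives the pose at the moment of the call.
- hand_in(): hands the job in, once; it reports no verdict.
The state is a dict: "time_s": time; "joint_positions": joint angles; "dq": joint speeds; "joint_efforts": joint torques, N m; "tool_pos": TCP position; "eef_rot": TCP orientation; "ft_force": force on the tool from outside, world axes, zero at the start; "ft_torque": the same for the moment, N m; "finger_gap": opening from 0.0 (shut) to 1.0 (fully open).
Only numpy, scipy, OpenCV 4.12 (cv2) and the standard library are available. Lean on these libraries where they do the work, as an engineer would, in place of code of your own. Each camera call takes 0.05 s, during which the arm holds its last target. There are 200 camera calls.

TASK

Pull the sled of the filter flushing stand out by its orange handle, all the way to the green loading stop, and rebuild the filter on its post: thread the filter rings that are there in the order blue, yellow, red, black, green from the bottom up (skip colours that are missing), then the white locking collar on top, each lying flat and fully home on the one below. Then slide the loaded sled back under the spray head, right up to the red stop, and leave the other things on the bench alone.

Things in the scene. Friction and masses are not known exactly. Their poses are not given: they have to be found in the camera images.
- sled (a joint): position of the grey sled along the stand's rails, in m: 0 = home against the red stop, under the blue spray head; 0.14 = pulled fully out to the green loading stop. The sled moves along the rails only, with about 4 N of friction, and stays where it is left; it starts between 0 and 0.06
- stand: fixed flushing stand, 100 mm wide, 380 mm long; origin on the bench under the spray head. x runs across the rails; -y is the way the sled is pulled out. A grey bridge (170 mm across, 50 mm along the rails, 185 mm high) holds the blue spray head, underside 147 mm up, above the post's home place. Red plate at the home end (y = 65 mm), green plate at the loading end (y = -305 mm), 34 mm high
- post_foot (a point): centre of the seat at the foot of the sled's steel post, 50 mm above the bench; moves with the sled; axes as the stand's. The post is 24 mm in diameter and rises 49 mm above this point, the last 7 mm bevelled. The seat is a black disc 46 mm wide, 8 mm above the sled's flat top (86 mm wide across the rails, 42 mm above the bench)
- sled_handle (a point): middle of the top edge of the orange handle on the sled, 100 mm above the bench, 100 mm from the post on the pull-out side. The handle is an upright plate 14 mm thick along the rails, 50 mm wide across them and 58 mm high, to be pinched from above or pushed
- collar: white locking collar, a ring of 60 mm outer diameter, 27 mm hole, 26 mm high, about 70 g, lying flat on the bench; origin at the centre of its underside, z along its axis
- ring_blue: blue filter ring of 60 mm outer diameter, 27 mm hole, 10 mm thick, about 35 g, lying flat on the bench at the start; origin at the centre of its underside, z along its axis; absent in some starts
- ring_yellow: yellow filter ring of 60 mm outer diameter, 27 mm hole, 10 mm thick, about 35 g, lying flat on the bench at the start; origin at the centre of its underside, z along its axis; absent in some starts
- ring_red: red filter ring of 60 mm outer diameter, 27 mm hole, 10 mm thick, about 35 g, lying flat on the bench at the start; origin at the centre of its underside, z along its axis; absent in some starts
- ring_black: black filter ring of 60 mm outer diameter, 27 mm hole, 10 mm thick, about 35 g, lying flat on the bench at the start; origin at the centre of its underside, z along its axis; absent in some starts
- ring_green: green filter ring of 60 mm outer diameter, 27 mm hole, 10 mm thick, about 35 g, lying flat on the bench at the start; origin at the centre of its underside, z along its axis; absent in some starts
- pot: terracotta pot, 90 mm wide, 85 mm high, open; origin under its centre; leave alone
- dibble: wooden dibble board 70 x 150 mm with eight upright pegs, 77 mm high; origin under its centre; leave alone
- tin: tin can, 74 mm wide, 100 mm high; origin under its centre; leave alone
- brush: small hand brush lying on the bench, 200 mm long along x, 42 mm wide; origin at mid-length; leave alone
- driver: red screwdriver lying on the bench, 200 mm long along x, 26 mm thick; origin at mid-length; leave alone
- saucer: terracotta saucer, 110 mm wide, 20 mm high; origin under its centre; leave alone
Things that resemble listed ones, but are neither listed nor needed, are in the scene too. Several things look just like the ring_green: the one meant starts nearest to the robot's base.

How it is judged:
On the way, in this order (a step that is already met when the one before it is completed fails the run):
1. the sled is pulled out to the loading stop (value of joint sled above 0.134 m), for 0.2 s.
2. all rings present are threaded in order and the collar on top, fully home, with the sled still pulled out (horizontal distance between each of ring_blue, ring_yellow, ring_red, ring_black, ring_green, collar and post_foot below 0.005 m and angle between the z axis of each of ring_blue, ring_yellow, ring_red, ring_black, ring_green, collar and the z axis of post_foot, either way round below 0.08 rad and z of each of ring_blue, ring_yellow, ring_red, ring_black, ring_green, collar in the frame of post_foot above -0.003 m and z of ring_blue in the frame of post_foot below 0.003 m and z of each of ring_yellow, ring_red, ring_black, ring_green, collar in the frame of ring_blue above 0.007 m and (z of ring_yellow in the frame of post_foot below 0.003 m or z of ring_yellow in the frame of ring_blue below 0.013 m) and z of each of ring_red, ring_black, ring_green, collar in the frame of ring_yellow above 0.007 m and (z of ring_red in the frame of post_foot below 0.003 m or z of ring_red in the frame of ring_blue below 0.013 m or z of ring_red in the frame of ring_yellow below 0.013 m) and z of each of ring_black, ring_green, collar in the frame of ring_red above 0.007 m and (z of ring_black in the frame of post_foot below 0.003 m or z of ring_black in the frame of ring_blue below 0.013 m or z of ring_black in the frame of ring_yellow below 0.013 m or z of ring_black in the frame of ring_red below 0.013 m) and z of each of ring_green, collar in the frame of ring_black above 0.007 m and (z of ring_green in the frame of post_foot below 0.003 m or z of ring_green in the frame of ring_blue below 0.013 m or z of ring_green in the frame of ring_yellow below 0.013 m or z of ring_green in the frame of ring_red below 0.013 m or z of ring_green in the frame of ring_black below 0.013 m) and z of collar in the frame of ring_green above 0.007 m and (z of collar in the frame of ring_blue below 0.013 m or z of collar in the frame of ring_yellow below 0.013 m or z of collar in the frame of ring_red below 0.013 m or z of collar in the frame of ring_black below 0.013 m or z of collar in the frame of ring_green below 0.013 m) and value of joint sled above 0.1 m), for 0.2 s.
3. the loaded sled is back at the home stop (horizontal distance between each of ring_blue, ring_yellow, ring_red, ring_black, ring_green, collar and post_foot below 0.005 m and angle between the z axis of each of ring_blue, ring_yellow, ring_red, ring_black, ring_green, collar and the z axis of post_foot, either way round below 0.08 rad and z of each of ring_blue, ring_yellow, ring_red, ring_black, ring_green, collar in the frame of post_foot above -0.003 m and z of ring_blue in the frame of post_foot below 0.003 m and z of each of ring_yellow, ring_red, ring_black, ring_green, collar in the frame of ring_blue above 0.007 m and (z of ring_yellow in the frame of post_foot below 0.003 m or z of ring_yellow in the frame of ring_blue below 0.013 m) and z of each of ring_red, ring_black, ring_green, collar in the frame of ring_yellow above 0.007 m and (z of ring_red in the frame of post_foot below 0.003 m or z of ring_red in the frame of ring_blue below 0.013 m or z of ring_red in the frame of ring_yellow below 0.013 m) and z of each of ring_black, ring_green, collar in the frame of ring_red above 0.007 m and (z of ring_black in the frame of post_foot below 0.003 m or z of ring_black in the frame of ring_blue below 0.013 m or z of ring_black in the frame of ring_yellow below 0.013 m or z of ring_black in the frame of ring_red below 0.013 m) and z of each of ring_green, collar in the frame of ring_black above 0.007 m and (z of ring_green in the frame of post_foot below 0.003 m or z of ring_green in the frame of ring_blue below 0.013 m or z of ring_green in the frame of ring_yellow below 0.013 m or z of ring_green in the frame of ring_red below 0.013 m or z of ring_green in the frame of ring_black below 0.013 m) and z of collar in the frame of ring_green above 0.007 m and (z of collar in the frame of ring_blue below 0.013 m or z of collar in the frame of ring_yellow below 0.013 m or z of collar in the frame of ring_red below 0.013 m or z of collar in the frame of ring_black below 0.013 m or z of collar in the frame of ring_green below 0.013 m) and value of joint sled below 0.006 m), for 0.2 s.
At the end, for the whole second after the job is handed in: Sled within 6 mm of home. All present rings and the collar on the post (within 5 mm of its axis, tilt under 0.08 rad), bottom to top blue, yellow, red, black, green, collar; lowest within 3 mm of the seat, the others within 3 mm of resting on the one below; all at rest (all of step 3 and linear speed of each of ring_blue, ring_yellow, ring_red, ring_black, ring_green, collar below 0.03 m/s); the robot touches nothing.
It fails at once if a bystander is pushed more than 4 cm or knocked over (distance of any of pot, dibble, tin, brush, driver, saucer from where it was at the start of the episode above 0.04 m or angle between any of pot, dibble, tin's own z axis and vertical above 0.6 rad).
Of ring_blue, ring_yellow, ring_red, ring_black, ring_green only 3 to 4 are there at a start; the rules pass over those that are not, and their reading is None.
At some moment in a run one of ring_blue, ring_yellow, ring_red, ring_black, ring_green, collar may be knocked a few centimetres aside while the robot is not near it.
Once in a run the grip may slacken for a moment while it holds something.
It also fails if it takes over 210 s, if anything falls off the work surface, if the arm or the gripper's body presses on something with over 40 N, if the wrist force passes 120 N, or if a joint passes its speed limit or range.

## Working session

There is one attempt and no reset: what is moved stays moved. The work goes in short steps, Python scripts to look and compute and a shell command to move; the robot and the scene stay as the last step left them, time stands still between calls to the robot, and variables do not carry over. Pictures are saved under pics/ and viewed, about 12 in all and at most 16, crops included, and the job is handed in when it is done.

```bash
mkdir -p pics; cat > h.py <<'E'
from cell import *
import numpy as np, cv2
from scipy.spatial.transform import Rotation as R
def save(cam,name,crop=None,s=1):
    c=get_calibration(cam); im=snapshot(cam)[:,:,::-1].copy()
    cv2.imwrite('pics/raw_'+name+'.png',im); np.save('pics/'+name+'.npy',c,allow_pickle=True)
    if crop: x0,y0,x1,y1=crop; im=im[y0:y1,x0:x1]
    if s!=1: im=cv2.resize(im,None,fx=s,fy=s,interpolation=cv2.INTER_CUBIC)
    cv2.imwrite('pics/'+name+'.png',im); return c
def rot(c):
    r=np.array(c['rotation'],float)
    return r if r.shape==(3,3) else R.from_quat(r.ravel()).as_matrix()
def px2w(c,u,v,z):
    K=np.array(c['intrinsics']); k=c['k1']
    d=np.array([(u-K[0,2])/K[0,0],(v-K[1,2])/K[1,1]]); s=d.copy()
    for _ in range(30): s=d/(1+k*(s@s))
    r=rot(c)@np.array([s[0],s[1],1]); p=np.array(c['xyz'])
    return p+r*(z-p[2])/r[2]
def w2px(c,P):
    K=np.array(c['intrinsics']); q=rot(c).T@(np.array(P)-np.array(c['xyz'])); s=q[:2]/q[2]
    s=s*(1+c['k1']*(s@s)); return K[0,0]*s[0]+K[0,2],K[1,1]*s[1]+K[1,2]
def load(name): return np.load('pics/'+name+'.npy',allow_pickle=True).item()
def rel(P,yaw=None):
    """shift in tool axes to bring the measured TCP to world P; yaw = wanted world direction of tool x, rad"""
    o=get_obs(); T=R.from_quat(o['eef_rot']); d=T.inv().apply(np.array(P)-o['tool_pos'])
    return np.round(d*1000,1)
E
python3 - <<'E'
from h import *
o=get_obs()
for k,v in o.items(): print(k,np.round(v,4))
print(R.from_quat(o['eef_rot']).as_matrix().round(3))
for n in('top','scene'):
    c=save(n,n+'0',None,1.4); print(n,c)
print(get_calibration('wrist'))
E
```

```text
time_s 0.0
joint_positions [ 1.0237  0.1815  1.608   0.      1.3538 -0.2062]
dq [ 0.0002  0.0008 -0.0004 -0.0006 -0.0003  0.0015]
joint_efforts [ 1.00000e-04 -4.44888e+01 -3.51328e+01 -4.00000e-04  9.20000e-03
 -0.00000e+00]
tool_pos [0.1919 0.5415 0.2304]
eef_rot [ 8.168e-01  5.769e-01 -8.000e-04  3.000e-04]
ft_force [ 0.3013  0.5075 -1.7469]
ft_torque [-0.0121 -0.0389 -0.0085]
finger_gap 1.001
[[ 0.334  0.942 -0.001]
 [ 0.942 -0.334 -0.001]
 [-0.002 -0.    -1.   ]]
top {'intrinsics': array([[396.9643879 ,   0.        , 273.63454586],
       [  0.        , 396.9643879 , 217.32852934],
       [  0.        ,   0.        ,   1.        ]]), 'k1': 0.020599918181696045, 'xyz': array([ 0.39661444, -0.07564678,  1.52564528]), 'rotation': array([-0.70161   ,  0.71066724, -0.03269198,  0.0403325 ])}
scene {'intrinsics': array([[533.21963751,   0.        , 279.05156746],
       [  0.        , 533.21963751, 208.22131192],
       [  0.        ,   0.        ,   1.        ]]), 'k1': -0.15966749791674714, 'xyz': array([ 1.01789078, -0.89423465,  1.47014759]), 'rotation': array([ 0.92063479,  0.25011214, -0.07065919, -0.2913465 ])}
{'intrinsics': array([[360.31005989,   0.        , 280.49269166],
       [  0.        , 360.31005989, 210.55042686],
       [  0.        ,   0.        ,   1.        ]]), 'k1': -0.055691968277182514, 'xyz': array([0.11332161, 0.57085117, 0.37313997]), 'rotation': array([0.80488609, 0.56946351, 0.09548482, 0.13693918])}
```

View pics/top0.png

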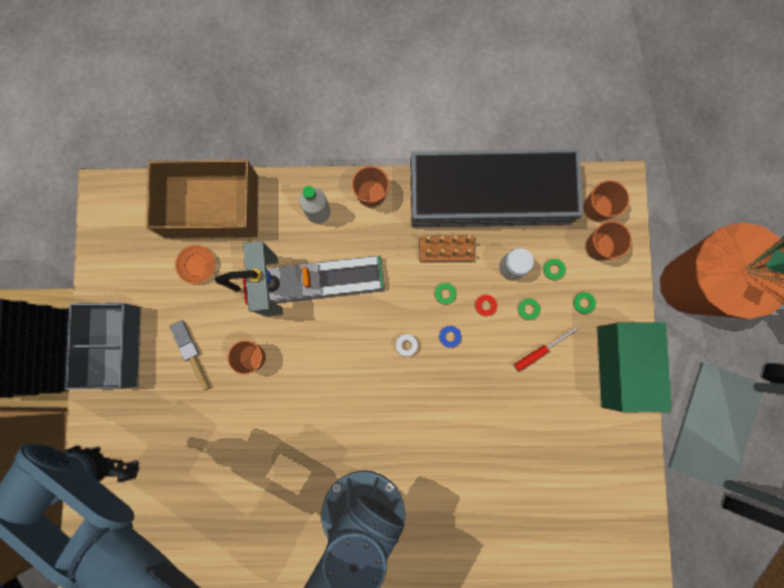

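View pics/scene0.png

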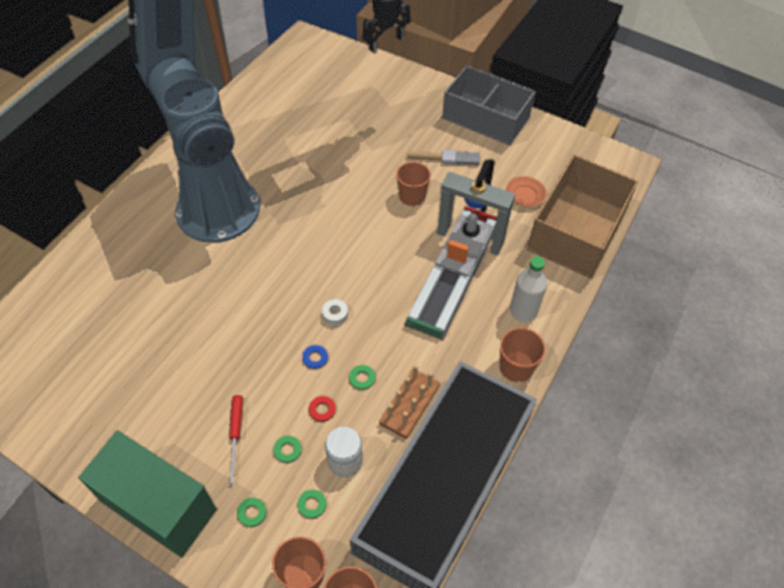

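The top view shows blue (450,337), red (486,305), greens (445,293), (528,309), (553,269), (584,303), collar (406,345), handle (306,276) and the green stop end (380,274). I see no yellow or black ring.

```bash
python3 - <<'E'
from h import *
c=load('top0'); s=load('scene0')
im=cv2.imread('pics/raw_top0.png'); 
for n,u,v,z in [('blue',450.5,337,.01),('red',486,305.5,.01),('gA',445.5,293.5,.01),('gB',528.5,309.5,.01),('gC',554,269.5,.01),('gD',584.5,303,.01),('collar',406,345.5,.026),('handle',306,276,.1),('tin',519,262,.1),('dib',447,249,.04),('driver',545,350,.013)]:
    p=px2w(c,u/1.4,v/1.4,z); print(n,p.round(3),np.hypot(*p[:2]).round(3), 'scene',np.array(w2px(s,p))*1.4)
b=cv2.resize(im[150:240,150:290],None,fx=5.7,fy=5.7,interpolation=cv2.INTER_CUBIC); cv2.imwrite('pics/c1.png',b)
g=cv2.imread('pics/raw_scene0.png'); 
d=np.clip(im[100:170,280:430].astype(float)*3,0,255).astype('uint8')
cv2.imwrite('pics/c1.png',np.vstack([cv2.resize(b,(798,420)),cv2.resize(d,(798,180))]))
E
```

```text
blue [ 0.462 -0.243  0.01 ] 0.522 scene [312.24671924 354.59586325]
red [ 0.547 -0.341  0.01 ] 0.645 scene [319.84173302 406.06772772]
gA [ 0.581 -0.232  0.01 ] 0.626 scene [359.92017284 374.87214261]
gB [ 0.534 -0.457  0.01 ] 0.703 scene [285.05001323 445.67007126]
gC [ 0.643 -0.53   0.01 ] 0.834 scene [309.28687252 500.43625154]
gD [ 0.55  -0.609  0.01 ] 0.82 scene [249.13990885 509.23071431]
collar [ 0.44  -0.121  0.026] 0.456 scene [332.77742616 307.82246275]
handle [0.621 0.138 0.1  ] 0.636 scene [455.87078549 244.30297539]
tin [ 0.65  -0.414  0.1  ] 0.771 scene [340.60225409 438.49968089]
dib [ 0.699 -0.236  0.04 ] 0.738 scene [405.77223357 394.23070445]
driver [ 0.424 -0.496  0.013] 0.652 scene [231.50892178 434.65595752]
```

View pics/c1.png

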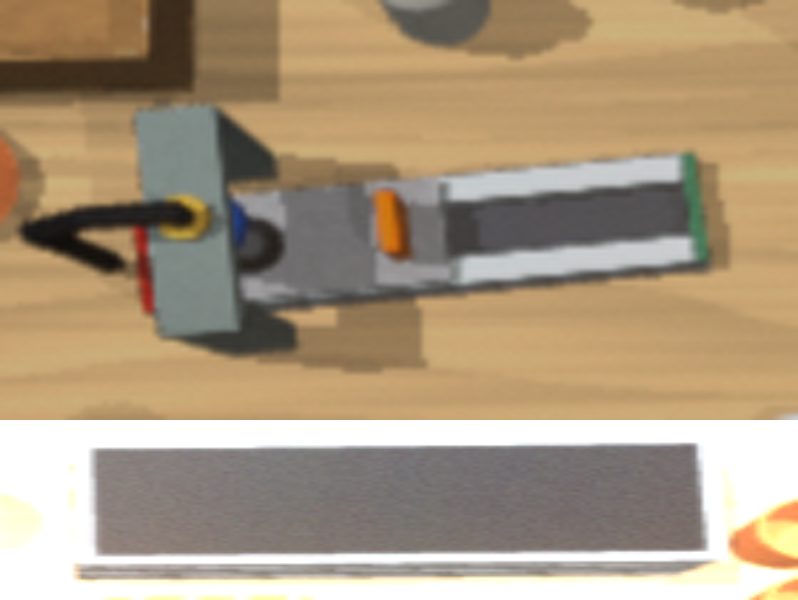

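```bash
cat >> h.py <<'E'
def plan(P,head=None):
    """shift mm in tool axes and rotvec deg to world P with tool down and tool x at heading (deg)"""
    o=get_obs(); T=R.from_quat(o['eef_rot']); p=np.array(o['tool_pos'])
    M=T.as_matrix(); h0=np.degrees(np.arctan2(M[1,0],M[0,0]))
    h=np.radians(h0 if head is None else head)
    x=np.array([np.cos(h),np.sin(h),0]); z=np.array([0,0,-1.]); G=np.c_[x,np.cross(z,x),z]
    d=T.inv().apply(np.array(P)-p); rv=R.from_matrix(M.T@G).as_rotvec(degrees=True)
    print('at',p.round(4),'head',h0.round(2),'tilt',np.degrees(np.arccos(-M[2,2])).round(2),'shift mm',(d*1000).round(1),'turn',rv.round(2),'rows',round(np.linalg.norm(d)/.0417,1)); return d
E
python3 - <<'E'
from h import *
c=load('top0')
f=lambda x,y,z:px2w(c,150+x/5.7,150+y/4.667,z)
a,b=f(445,178,.034),f(683,158,.034); e,g=f(687,155,.034),f(702,265,.034); m,n=f(280,303,0),f(695,270,0)
for p,q in((a,b),(m,n)): d=q-p; print(p.round(3),q.round(3),np.degrees(np.arctan2(-d[1],-d[0])))
print(e,g,(e+g)/2, 'handle',f(391,222,.1))
plan([.40,.20,.25],95.5)
plan([.60,.12,.22],95.5)
E
```

```text
[0.666 0.112 0.034] [ 0.68  -0.048  0.034] 95.1290738988997
[0.568 0.228 0.   ] [ 0.592 -0.054  0.   ] 94.81129369143825
[ 0.68227446 -0.05020794  0.034     ] [ 0.59157779 -0.05914155  0.034     ] [ 0.63692613 -0.05467474  0.034     ] handle [0.61940662 0.13797892 0.1       ]
at [0.1919 0.5415 0.2305] head 70.47 tilt 0.09 shift mm [-252.3  310.3  -19.2] turn [ -0.04   0.08 -25.03] rows 9.6
at [0.1919 0.5415 0.2305] head 70.47 tilt 0.09 shift mm [-260.8  525.5   10.7] turn [ -0.04   0.08 -25.03] rows 14.1
```

```bash
python3 -m inch '[[[-0.032,0.039,-0.003,0,0,-4],[-0.064,0.078,-0.006,0,0,-8],[-0.096,0.117,-0.009,0,0,-12],[-0.128,0.156,-0.012,0,0,-16],[-0.16,0.195,-0.015,0,0,-20],[-0.185,0.228,-0.018,0,0,-24],[-0.21,0.26,-0.019,0,0,-25],[-0.235,0.290,-0.019,0,0,-25]]]' 1 
python3 - <<'E'
from h import *
plan([.617,.135,.23],95)
E
```

```text
time_s: 0.77
tool_pos: [0.3663, 0.2563, 0.2495]
eef_rot: [0.672, 0.741, 0.0, 0.0]
ft_force: [0.5, -0.0, 0.6]
finger_gap: 1.003
at [0.3663 0.2563 0.2495] head 95.56 tilt 0.03 shift mm [-145.   237.7   19.6] turn [ 0.03 -0.01  0.56] rows 6.7
```

```bash
python3 -m inch '[[[-0.035,0.012,0,0,0,0],[-0.07,0.03,0,0,0,0],[-0.105,0.052,0,0,0,0],[-0.135,0.08,0.005,0,0,0.3],[-0.145,0.118,0.01,0,0,0.6],[-0.145,0.157,0.015,0,0,0.6],[-0.145,0.197,0.02,0,0,0.6],[-0.145,0.237,0.02,0,0,0.6]]]' 1 
python3 -m inch '[[[0,0,0,0,0,0],[0,0,0,0,0,0]]]'
python3 - <<'E'
from h import *
c=save('wrist','w1',None,1.4)
plan([.617,.135,.23],95)
print(w2px(c,[.620,.138,.1]))
E
```

```text
time_s: 1.43
tool_pos: [0.6165, 0.1357, 0.2272]
eef_rot: [0.677, 0.736, -0.001, -0.001]
ft_force: [-0.2, -0.7, 0.3]
finger_gap: 1.004
time_s: 1.6
tool_pos: [0.616, 0.136, 0.2264]
eef_rot: [0.677, 0.736, -0.002, -0.002]
ft_force: [-0.1, -0.1, -0.4]
finger_gap: 1.001
at [0.6151 0.1362 0.2275] head 94.87 tilt 0.2 shift mm [-1.3  1.8 -2.5] turn [-0.2  -0.01 -0.13] rows 0.1
(np.float64(281.9787263919094), np.float64(203.87918758825052))
```

View pics/w1.png

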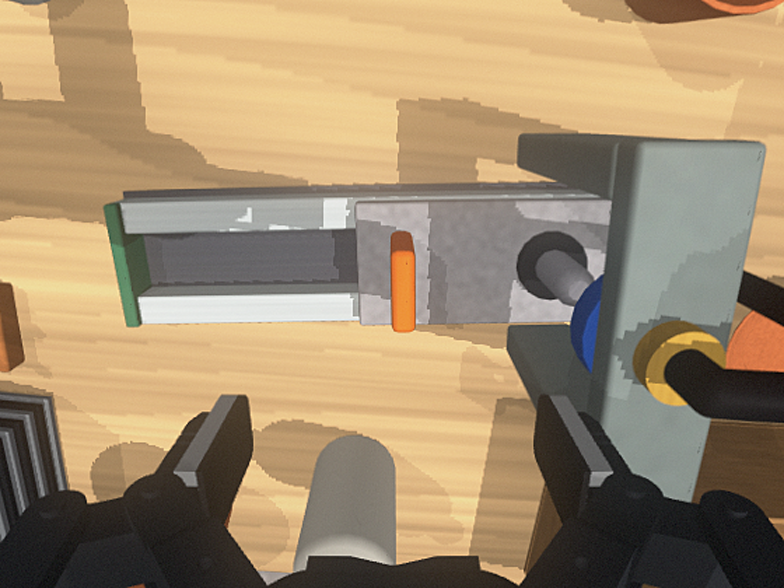

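Handle's top face spans about (391–414, 250–330), centre (402.5,290). The post's seat is at (551,265).

```bash
python3 - <<'E'
from h import *
c=load('w1')
h=px2w(c,402.5/1.4,290/1.4,.1); s=px2w(c,551/1.4,264/1.4,.05)
g1,g2=px2w(c,113/1.4,204/1.4,.034),px2w(c,133/1.4,326/1.4,.034)
print(h,s,np.hypot(*(h-s)[:2]),g1,g2)
d=(s-h);print('heading',np.degrees(np.arctan2(d[1],d[0])))
a,b=px2w(c,358/1.4,326/1.4,.042),px2w(c,505/1.4,324/1.4,.042); d=b-a; print(np.degrees(np.arctan2(d[1],d[0])))
h[2]=.075; plan(h,95); 
E
```

```text
[0.62231803 0.1425693  0.1       ] [0.61240044 0.24086609 0.05      ] 0.09879583580129037 [ 0.59988682 -0.05446085  0.034     ] [ 0.68853155 -0.0476971   0.034     ]
heading 95.76132125575286
95.74287165412657
at [0.6151 0.1362 0.2275] head 94.87 tilt 0.2 shift mm [  5.7   8.3 152.5] turn [-0.2  -0.01 -0.13] rows 3.7
```

```bash
python3 -m inch '[[[0.005,0.008,0.03,0,0,0],[0.005,0.008,0.06,0,0,0],[0.005,0.008,0.09,0,0,0],[0.005,0.008,0.12,0,0,0],[0.005,0.008,0.15,0,0,0],[0.005,0.008,0.166,0,0,0],[0.005,0.008,0.166,0,0,0]]]' 1 && python3 -m inch '[[[0,0,0,0,0,0],[0,0,0,0,0,0],[0,0,0,0,0,0],[0,0,0,0,0,0],[0,0,0,0,0,0],[0,0,0,0,0,0]]]' 0 40
```

```text
time_s: 2.23
tool_pos: [0.6186, 0.142, 0.0598]
eef_rot: [0.676, 0.737, -0.003, -0.003]
ft_force: [-0.7, 0.3, -1.2]
finger_gap: 0.998
time_s: 2.73
tool_pos: [0.6237, 0.142, 0.0644]
eef_rot: [0.676, 0.737, 0.001, 0.001]
ft_force: [-3.6, -1.1, 11.4]
finger_gap: 0.158
```

```bash
python3 -m inch '[[[-0.018,0,0,0,0,0],[-0.036,0,0,0,0,0],[-0.054,0,0,0,0,0],[-0.072,0,0,0,0,0],[-0.09,0,0,0,0,0],[-0.108,0,0,0,0,0],[-0.118,0,0,0,0,0],[-0.118,0,0,0,0,0]]]' ;  python3 -m inch '[[[-0.004,0,0,0,0,0],[-0.008,0,0,0,0,0],[-0.012,0,0,0,0,0],[-0.015,0,0,0,0,0]]]'
```

```text
time_s: 3.4
tool_pos: [0.636, 0.0221, 0.0645]
eef_rot: [0.677, 0.736, 0.002, 0.003]
ft_force: [8.4, -4.0, -3.1]
finger_gap: 0.16
time_s: 3.73
tool_pos: [0.6371, 0.0108, 0.0645]
eef_rot: [0.676, 0.737, 0.003, 0.002]
ft_force: [9.2, 18.7, 0.3]
finger_gap: 0.158
```

```bash
python3 -m inch '[[[-0.002,0.001,0,0,0,0],[-0.003,0.001,0,0,0,0],[-0.003,0.001,0,0,0,0],[-0.003,0.001,0,0,0,0]]]'; python3 -m inch '[[[0.004,0,0,0,0,0],[0.004,0,0,0,0,0],[0.004,0,0,0,0,0],[0.004,0,0,0,0,0]]]' 1; python3 - <<'E'
from h import *
plan([.645,-.0,.2],95.3)
E
```

```text
time_s: 4.07
tool_pos: [0.6371, 0.0109, 0.0645]
eef_rot: [0.676, 0.737, 0.003, -0.0]
ft_force: [4.3, 15.8, 2.2]
finger_gap: 0.162
time_s: 4.4
tool_pos: [0.6352, 0.01, 0.0633]
eef_rot: [0.677, 0.736, -0.0, 0.0]
ft_force: [0.2, 0.5, -0.2]
finger_gap: 0.722
at [0.6352 0.01   0.0633] head 94.86 tilt 0.02 shift mm [ -10.9    8.9 -136.7] turn [-0.01  0.02 -0.44] rows 3.3
```

```bash
python3 -m inch '[[[0,0,-0.03,0,0,0],[0,0,-0.065,0,0,-0.4],[0.02,0,-0.1,0,0,-0.4],[0.05,-0.01,-0.137,0,0,-0.4],[0.08,-0.02,-0.137,0,0,-0.4],[0.08,-0.02,-0.137,0,0,-0.4],[0.08,-0.02,-0.137,0,0,-0.4],[0.08,-0.02,-0.137,0,0,-0.4]]]' 1; python3 - <<'E'
from h import *
P=[]
for i in range(5):
    c=get_calibration('wrist'); 
    if i==4: c=save('wrist','w2',None,1.4)
    else: snapshot('wrist')
    P.append(np.r_[get_obs()['tool_pos'],get_obs()['eef_rot'],c['xyz']])
print(np.array(P).round(4))
E
```

```text
time_s: 5.07
tool_pos: [0.6083, 0.0879, 0.1998]
eef_rot: [0.674, 0.739, -0.0, -0.0]
ft_force: [-0.6, -0.6, -0.2]
finger_gap: 0.994
[[ 6.083e-01  8.750e-02  1.993e-01  6.741e-01  7.386e-01 -7.000e-04
  -4.000e-04  5.252e-01  8.110e-02  3.425e-01]
 [ 6.084e-01  8.730e-02  1.992e-01  6.743e-01  7.385e-01 -7.000e-04
  -5.000e-04  5.253e-01  8.070e-02  3.421e-01]
 [ 6.084e-01  8.720e-02  1.991e-01  6.744e-01  7.384e-01 -7.000e-04
  -6.000e-04  5.254e-01  8.050e-02  3.419e-01]
 [ 6.085e-01  8.730e-02  1.992e-01  6.744e-01  7.384e-01 -6.000e-04
  -6.000e-04  5.255e-01  8.050e-02  3.419e-01]
 [ 6.085e-01  8.740e-02  1.993e-01  6.744e-01  7.384e-01 -5.000e-04
  -5.000e-04  5.255e-01  8.050e-02  3.420e-01]]
```

View pics/w2.png

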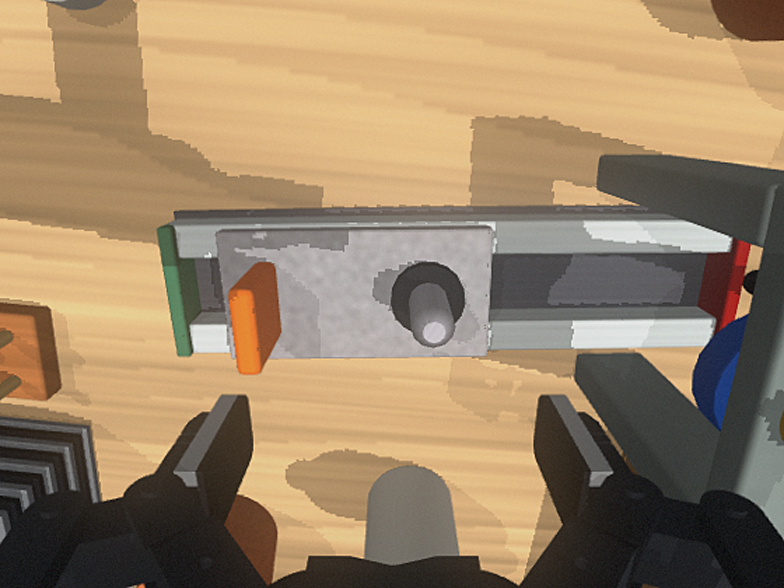

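Post top is at (434,334), seat disc centre about (428,297), handle top about (252,320). The sled lies close to the green plate.

```bash
python3 - <<'E'
from h import *
c=load('w2')
im=cv2.imread('pics/raw_w2.png')
cv2.imwrite('pics/c2.png',cv2.resize(im[175:260,270:340],None,fx=7,fy=7,interpolation=cv2.INTER_CUBIC))
q=lambda u,v,z:px2w(c,u/1.4,v/1.4,z)
print('top',q(434,334,.099),'seat',q(428,297,.05))
g=[q(159,227,.034),q(179,355,.034)]; r=[q(704,346,.034),q(730,243,.034)]
print('green',g,'red',r)
E
```

```text
top [0.62906732 0.11147413 0.099     ] seat [0.62574809 0.11111633 0.05      ]
green [array([ 0.60056063, -0.05983201,  0.034     ]), array([ 0.68853029, -0.05132504,  0.034     ])] red [array([0.6492202 , 0.30574558, 0.034     ]), array([0.57706138, 0.30167145, 0.034     ])]
```

View pics/c2.png

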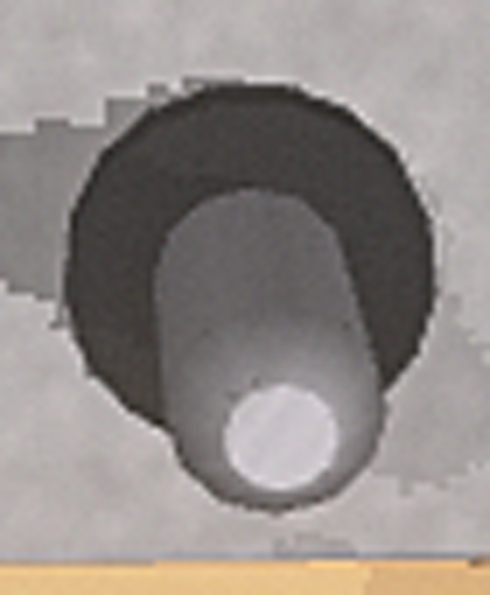

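```bash
python3 - <<'E'
from h import *
c=load('w2')
print(px2w(c,310.1,237.3,.099),px2w(c,305.7,212.9,.05))
plan([.475,-.233,.2],-20)
plan([.462,-.243,.2],95)
E
```

```text
[0.62805309 0.11142669 0.099     ] [0.62643487 0.11118296 0.05      ]
at [0.6085 0.0874 0.1993] head 95.19 tilt 0.09 shift mm [-307.  -161.9   -0.4] turn [-6.0000e-02  9.0000e-02  1.1519e+02] rows 8.3
at [0.6085 0.0874 0.1993] head 95.19 tilt 0.09 shift mm [-315.8 -175.8   -0.4] turn [-0.09 -0.    0.19] rows 8.7
```

```bash
python3 -m inch '[[[-0.036,-0.020,0,0,0,0],[-0.072,-0.04,0,0,0,0],[-0.108,-0.06,0,0,0,0],[-0.144,-0.08,0,0,0,0],[-0.18,-0.1,0,0,0,0],[-0.216,-0.12,0,0,0,0],[-0.252,-0.14,0,0,0,0],[-0.288,-0.16,0,0,0,0]]]' 1 >/dev/null; python3 -m inch '[[[-0.028,-0.016,0,0,0,0],[-0.028,-0.016,0,0,0,0],[-0.028,-0.016,0,0,0,0],[-0.028,-0.016,0,0,0,0]]]'; python3 - <<'E'
from h import *
c=save('wrist','w3',None,1.4)
plan([.462,-.243,.2],95); print(np.array(w2px(c,[.462,-.243,.01]))*1.4)
E
```

```text
time_s: 6.32
tool_pos: [0.4622, -0.2423, 0.2]
eef_rot: [0.674, 0.738, 0.0, -0.0]
ft_force: [0.4, 0.7, -1.1]
finger_gap: 1.002
at [ 0.4625 -0.2417  0.2   ] head 95.28 tilt 0.05 shift mm [-1.3 -0.6  0. ] turn [-0.01 -0.05  0.28] rows 0.0
[390.81178918 249.22749417]
```

View pics/w3.png

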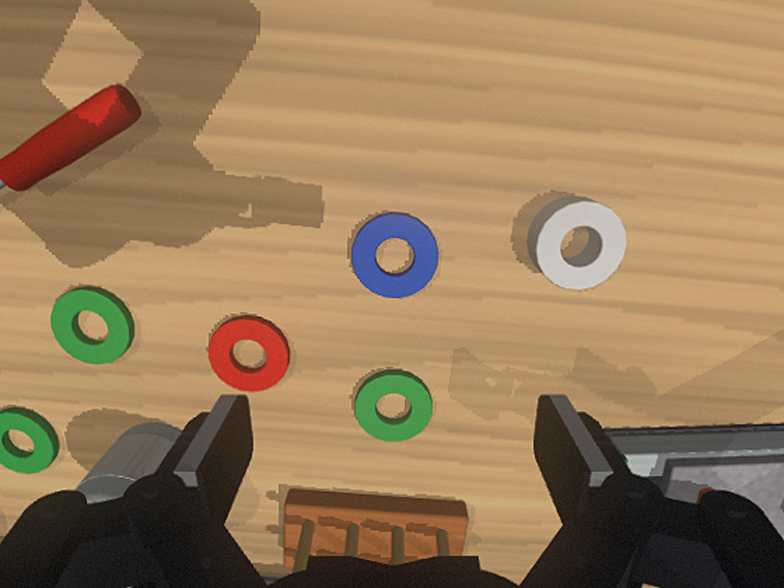

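One view shows the top faces: blue (395,255), nearest green (394,405), red (250,352), collar (582,245).

```bash
python3 - <<'E'
from h import *
c=load('w3'); a=load('top0')
for n,u,v,z in [('blue',395,255,.01),('green',394,405,.01),('red',250,353,.01),('collar',582,245,.026),('gB',92,325,.01)]:
    print(n,px2w(c,u/1.4,v/1.4,z).round(4))
b=px2w(c,395/1.4,255/1.4,.01); plan([b[0],b[1],0.0],95)
E
```

```text
blue [ 0.4658 -0.2398  0.01  ]
green [ 0.5824 -0.2296  0.01  ]
red [ 0.5489 -0.3386  0.01  ]
collar [ 0.4436 -0.1202  0.026 ]
gB [ 0.5378 -0.4548  0.01  ]
at [ 0.4625 -0.2417  0.2   ] head 95.28 tilt 0.05 shift mm [  1.4   3.4 200. ] turn [-0.01 -0.05  0.28] rows 4.8
```

```bash
python3 -m inch '[[[0.001,0.003,0.04,0,0,0],[0.001,0.003,0.08,0,0,0],[0.001,0.003,0.12,0,0,0],[0.001,0.003,0.155,0,0,0],[0.001,0.003,0.18,0,0,0],[0.001,0.003,0.192,0,0,0],[0.001,0.003,0.197,0,0,0],[0.001,0.003,0.197,0,0,0]]]' 1; python3 -m inch '[[[0,0,0,0,0,0],[0,0,0,0,0,0],[0,0,0,0,0,0],[0,0,0,0,0,0]]]' 0 25;python3 -m inch '[[[0,0,0,0,0,0],[0,0,0,0,0,0]]]'
```

```text
time_s: 7.03
tool_pos: [0.4655, -0.2401, 0.0029]
eef_rot: [0.673, 0.739, 0.0, -0.001]
ft_force: [-0.5, 0.5, -0.0]
finger_gap: 0.999
time_s: 7.37
tool_pos: [0.4689, -0.243, 0.0085]
eef_rot: [0.674, 0.739, 0.001, 0.004]
ft_force: [-4.2, 12.7, 36.9]
finger_gap: 0.458
time_s: 7.53
tool_pos: [0.4709, -0.2459, 0.01]
eef_rot: [0.674, 0.739, 0.0, 0.008]
ft_force: [0.6, -7.2, 21.2]
finger_gap: 0.149
```

The jaws closed over the top of the ring: open, the pads stand too far back. I'll reopen, rise and look again, then go lower with the jaws pre-set.

```bash
python3 -m inch '[[[0,0,-0.005,0,0,0],[0,0,-0.02,0,0,0],[0,0,-0.05,0,0,0],[0,0,-0.08,0,0,0],[0,0,-0.11,0,0,0],[0,0,-0.11,0,0,0],[0,0,-0.11,0,0,0]]]' 0.8; python3 - <<'E'
from h import *
c=save('wrist','w4',None,1.4)
plan([.4658,-.2398,.002],95)
E
```

```text
time_s: 8.12
tool_pos: [0.467, -0.2425, 0.1167]
eef_rot: [0.674, 0.739, 0.0, 0.003]
ft_force: [0.3, 0.3, 0.3]
finger_gap: 0.801
at [ 0.4658 -0.2415  0.1147] head 95.27 tilt 0.17 shift mm [ 2.000e+00 -1.000e-01  1.127e+02] turn [0.12 0.12 0.27] rows 2.7
```

View pics/w4.png

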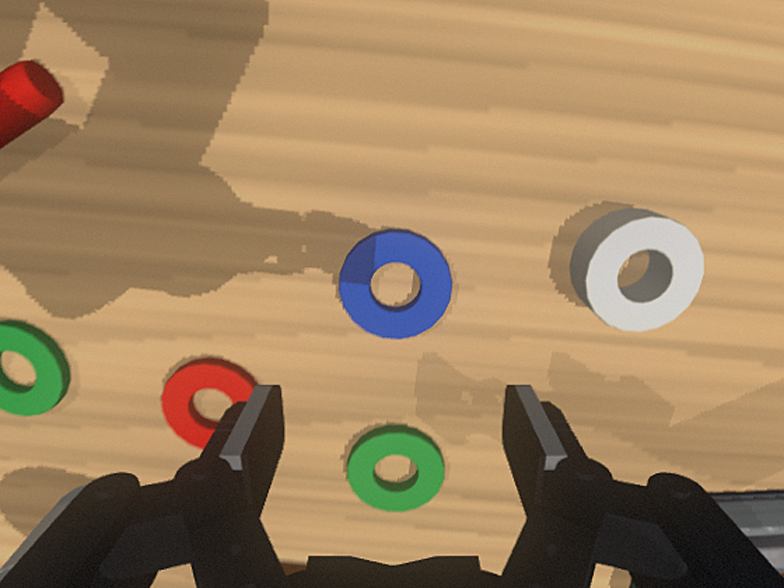

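Blue's top is now at (396,284).

```bash
python3 - <<'E'
from h import *
c=load('w4'); b=px2w(c,396/1.4,284/1.4,.01); print(b); plan([b[0],b[1],0.0],95.3)
E

```

```text
[ 0.46478194 -0.24097897  0.01      ]
at [ 0.4658 -0.2415  0.1147] head 95.27 tilt 0.17 shift mm [  0.9  -1.2 114.7] turn [ 0.12  0.12 -0.03] rows 2.8
```

```bash
python3 -m inch '[[[0.001,-0.001,0.04,0,0,0],[0.001,-0.001,0.075,0,0,0],[0.001,-0.001,0.1,0,0,0],[0.001,-0.001,0.112,0,0,0],[0.001,-0.001,0.114,0,0,0],[0.001,-0.001,0.116,0,0,0],[0.001,-0.001,0.118,0,0,0],[0.001,-0.001,0.118,0,0,0]]]' 0.78; python3 -m inch '[[[0,0,0,0,0,0],[0,0,0,0,0,0],[0,0,0,0,0,0]]]' 0.55 20
```

```text
time_s: 8.83
tool_pos: [0.4635, -0.2395, -0.0054]
eef_rot: [0.674, 0.739, 0.0, -0.001]
ft_force: [-0.8, 0.1, -0.1]
finger_gap: 0.779
time_s: 9.08
tool_pos: [0.4642, -0.2401, -0.0045]
eef_rot: [0.674, 0.739, 0.0, 0.0]
ft_force: [0.0, -1.0, -0.2]
finger_gap: 0.695
```

```bash
python3 -m inch '[[[0,0,0,0,0,0],[0,0,-0.02,0,0,0],[0,0,-0.05,0,0,0],[0,0,-0.085,0,0,0],[0,0,-0.12,0,0,0],[0,0,-0.15,0,0,0],[0,0,-0.15,0,0,0],[0,0,-0.15,0,0,0]]]' 0.5 40; python3 - <<'E'
from h import *
c=save('wrist','w5',None,1.4); print(get_obs()['finger_gap'],get_obs()['joint_positions'][5])
plan([.6273,.1113,.15],95.3)
E
```

```text
time_s: 9.75
tool_pos: [0.4654, -0.2411, 0.1476]
eef_rot: [0.674, 0.739, 0.0, 0.003]
ft_force: [0.5, 0.7, -0.0]
finger_gap: 0.686
0.6814321755957341 -2.3676090540073353
at [ 0.4643 -0.2402  0.1456] head 95.28 tilt 0.07 shift mm [335.  194.7  -4.5] turn [ 0.05  0.05 -0.02] rows 9.3
```

View pics/w5.png

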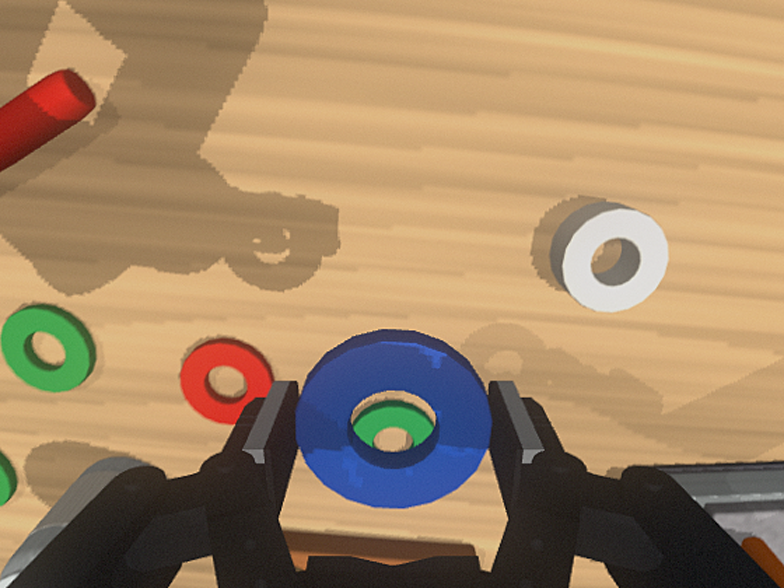

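The blue ring is held level, centred at (394,418); collar and red are undisturbed.

```bash
python3 - <<'E'
from h import *
c=load('w5'); o=get_obs()
for v in(416,418,420): print(px2w(c,394/1.4,v/1.4,o['tool_pos'][2]+.0147)-o['tool_pos'])
E
python3 -m inch '[[[0.036,0.021,-0.0,0,0,0],[0.072,0.042,-0.005,0,0,0],[0.108,0.063,-0.005,0,0,0],[0.144,0.084,-0.005,0,0,0],[0.18,0.105,-0.005,0,0,0],[0.216,0.126,-0.005,0,0,0],[0.252,0.147,-0.005,0,0,0],[0.288,0.168,-0.005,0,0,0]]]'; python3 -m inch '[[[0.025,0.015,0,0,0,0],[0.042,0.025,0,0,0,0],[0.047,0.027,0,0,0,0],[0.047,0.027,0,0,0,0],[0.047,0.027,0,0,0,0],[0.047,0.027,0,0,0,0]]]';python3 - <<'E'
from h import *
plan([.6273,.1113,.0465],95.3)
E
```

```text
[0.00108828 0.0001835  0.0147    ]
[0.00178297 0.00024915 0.0147    ]
[0.00248005 0.00031502 0.0147    ]
time_s: 10.47
tool_pos: [0.6038, 0.064, 0.1477]
eef_rot: [0.674, 0.739, -0.001, -0.002]
ft_force: [-0.1, -0.8, -0.4]
finger_gap: 0.682
time_s: 10.97
tool_pos: [0.6265, 0.1097, 0.1493]
eef_rot: [0.674, 0.739, -0.001, -0.001]
ft_force: [-0.2, 0.1, -0.4]
finger_gap: 0.683
at [0.6265 0.1097 0.1493] head 95.21 tilt 0.12 shift mm [  1.5   1.2 102.8] turn [-0.12  0.01 -0.09] rows 2.5
```

```bash
python3 -m inch '[[[0.0015,0,0.03,0,0,0],[0.0015,0,0.045,0,0,0],[0.0015,0,0.052,0,0,0],[0.0015,0,0.06,0,0,0],[0.0015,0,0.066,0,0,0],[0.0015,0,0.066,0,0,0]]]'; python3 -m inch '[[[0,0,0.008,0,0,0],[0,0,0.016,0,0,0],[0,0,0.024,0,0,0],[0,0,0.03,0,0,0],[0,0,0.034,0,0,0],[0,0,0.034,0,0,0]]]'; python3 -m inch '[[[0,0,0,0,0,0],[0,0,0,0,0,0]]]'
```

```text
time_s: 11.47
tool_pos: [0.6269, 0.1112, 0.0846]
eef_rot: [0.674, 0.739, -0.001, -0.0]
ft_force: [-4.6, -3.2, 3.1]
finger_gap: 0.677
time_s: 11.97
tool_pos: [0.6262, 0.1114, 0.0498]
eef_rot: [0.674, 0.739, -0.001, -0.001]
ft_force: [-4.4, -2.4, -2.4]
finger_gap: 0.681
time_s: 12.13
tool_pos: [0.6262, 0.1114, 0.0499]
eef_rot: [0.674, 0.739, -0.001, -0.001]
ft_force: [-4.0, -4.1, -3.5]
finger_gap: 0.676
```

```bash
python3 -m inch '[[[0,0,0.003,0,0,0],[0,0,0.0045,0,0,0],[0,0,0.0045,0,0,0]]]'; python3 -m inch '[[[0,0,0,0,0,0],[0,0,0,0,0,0],[0,0,0,0,0,0],[0,0,-0.01,0,0,0],[0,0,-0.04,0,0,0],[0,0,-0.08,0,0,0],[0,0,-0.1,0,0,0],[0,0,-0.1,0,0,0]]]' 0.85; python3 - <<'E'
from h import *
c=save('wrist','w6',None,1.4)
plan([.549,-.3386,.15],95.3);plan([.549,-.3386,.15],50)
E
```

```text
time_s: 12.38
tool_pos: [0.6273, 0.1114, 0.0472]
eef_rot: [0.674, 0.739, -0.001, 0.0]
ft_force: [-7.2, -3.2, 6.5]
finger_gap: 0.679
time_s: 13.05
tool_pos: [0.6316, 0.1128, 0.1535]
eef_rot: [0.674, 0.739, 0.004, 0.004]
ft_force: [1.5, 0.3, 1.1]
finger_gap: 0.847
at [0.63   0.1127 0.1505] head 95.29 tilt 0.46 shift mm [-4.419e+02 -1.223e+02 -1.000e-01] turn [ 0.46  0.04 -0.01] rows 11.0
at [0.63   0.1127 0.1505] head 95.29 tilt 0.46 shift mm [-4.419e+02 -1.223e+02 -1.000e-01] turn [ 0.45 -0.14 45.29] rows 11.0
```

View pics/w6.png

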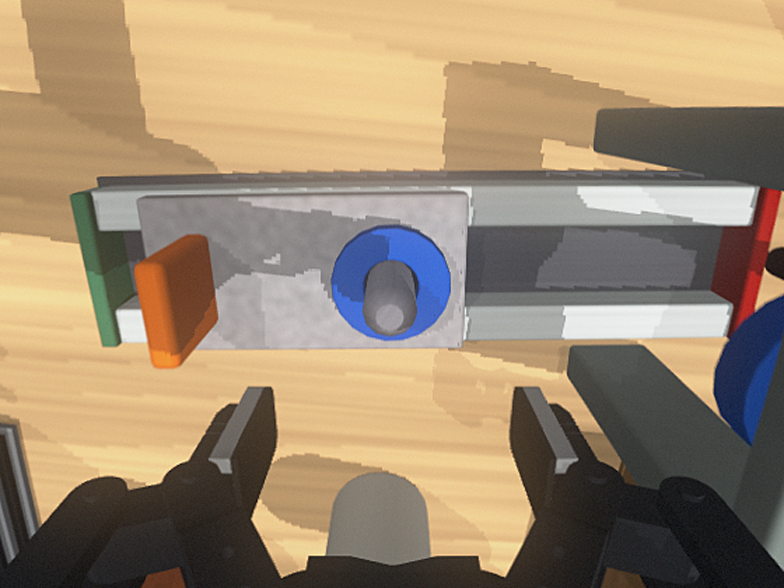

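Blue lies flat on the seat around the post (ring at (391,283)). Next red.

```bash
cat >> h.py <<'E'
def ring(cam_img,c,colour,near,z=.01):
    """centre of the coloured top face nearest to world point near"""
    hsv=cv2.cvtColor(cam_img,cv2.COLOR_BGR2HSV); H,S,V=cv2.split(hsv)
    m={'red':((H<8)|(H>172))&(S>150)&(V>150),'green':(H>45)&(H<80)&(S>120)&(V>70),'blue':(H>105)&(H<130)&(S>120)&(V>120),'white':(S<40)&(V>150)}[colour]
    n,l,st,ce=cv2.connectedComponentsWithStats(m.astype('uint8'))
    best=None
    for i in range(1,n):
        if st[i,4]<300: continue
        cn=max(cv2.findContours((l==i).astype('uint8'),cv2.RETR_EXTERNAL,cv2.CHAIN_APPROX_NONE)[0],key=len)
        (u,v),ax,_=cv2.fitEllipse(cn); p=px2w(c,u,v,z); e=np.hypot(*(p[:2]-near))
        if best is None or e<best[0]: best=(e,p,(u,v),ax)
    print(colour,best); return best[1]
E
python3 -m inch '[[[-0.04,-0.011,0,0,0,0],[-0.08,-0.022,0,0,0,0],[-0.12,-0.033,0,0,0,0],[-0.16,-0.044,0,0,0,0],[-0.2,-0.055,0,0,0,0],[-0.24,-0.066,0,0,0,0],[-0.28,-0.077,0,0,0,0],[-0.32,-0.088,0,0,0,0]]]' 0.8 ; python3 -m inch '[[[-0.04,-0.011,0,0,0,0],[-0.08,-0.022,0,0,0,0],[-0.11,-0.032,0,0,0,0],[-0.122,-0.0345,0,0,0,0],[-0.122,-0.0345,0,0,0,0],[-0.122,-0.0345,0,0,0,0],[-0.122,-0.0345,0,0,0,0]]]'; python3 - <<'E'
from h import *
c=save('wrist','w7'); im=cv2.imread('pics/raw_w7.png')
p=ring(im,c,'red',[.549,-.3386]); plan([p[0],p[1],-.004],95.3)
ring(im,c,'green',[.582,-.23]); 
c=load('w4'); ring(cv2.imread('pics/raw_w4.png'),c,'blue',[.464,-.24])
E
```

```text
time_s: 13.77
tool_pos: [0.5678, -0.2156, 0.1449]
eef_rot: [0.674, 0.739, -0.0, -0.001]
ft_force: [1.1, 0.0, 0.5]
finger_gap: 0.799
time_s: 14.35
tool_pos: [0.5459, -0.3371, 0.145]
eef_rot: [0.673, 0.739, 0.0, -0.001]
ft_force: [-0.3, -0.0, 0.8]
finger_gap: 0.802
red (np.float64(0.0025419421581832293), array([ 0.55034162, -0.34075906,  0.01      ]), (274.6004333496094, 199.86264038085938), (68.43525695800781, 71.66145324707031))
at [ 0.5462 -0.3369  0.1453] head 95.38 tilt 0.08 shift mm [ -4.5   3.9 149.3] turn [-0.04 -0.08  0.08] rows 3.6
green (np.float64(0.0023013318765532304), array([ 0.58397633, -0.23117908,  0.01      ]), (399.02239990234375, 248.8727569580078), (59.146820068359375, 68.98310089111328))
blue (np.float64(0.001944808495190809), array([ 0.46557151, -0.2411457 ,  0.01      ]), (282.52593994140625, 203.8620147705078), (73.38031768798828, 79.10113525390625))
```

```bash
python3 -m inch '[[[-0.004,0.0035,0.04,0,0,0],[-0.004,0.0035,0.08,0,0,0],[-0.004,0.0035,0.115,0,0,0],[-0.004,0.0035,0.138,0,0,0],[-0.004,0.0035,0.145,0,0,0],[-0.004,0.0035,0.149,0,0,0],[-0.004,0.0035,0.149,0,0,0],[-0.004,0.0035,0.149,0,0,0]]]' 0.8; python3 -m inch '[[[0,0,0,0,0,0],[0,0,0,0,0,0],[0,0,0,0,0,0],[0,0,0,0,0,0]]]' 0.5 25; python3 -m inch '[[[0,0,0,0,0,0],[0,0,-0.02,0,0,0],[0,0,-0.05,0,0,0],[0,0,-0.085,0,0,0],[0,0,-0.12,0,0,0],[0,0,-0.15,0,0,0],[0,0,-0.15,0,0,0],[0,0,-0.15,0,0,0]]]' 0.5 40; python3 - <<'E'
from h import *
c=save('wrist','w8'); im=cv2.imread('pics/raw_w8.png'); o=get_obs()
p=ring(im,c,'red',o['tool_pos'][:2],o['tool_pos'][2]+.0147); print(p-o['tool_pos'])
c5=load('w5'); ring(cv2.imread('pics/raw_w5.png'),c5,'blue',[.464,-.24],.1456+.0147)
plan([.6265,.1112,.145],95.3)
E
```

```text
time_s: 15.07
tool_pos: [0.5513, -0.343, -0.0011]
eef_rot: [0.673, 0.739, 0.0, 0.002]
ft_force: [0.3, -0.3, -0.3]
finger_gap: 0.802
time_s: 15.4
tool_pos: [0.5514, -0.3436, -0.0005]
eef_rot: [0.674, 0.739, 0.0, 0.002]
ft_force: [0.1, 1.2, 7.1]
finger_gap: 0.672
time_s: 16.07
tool_pos: [0.5513, -0.344, 0.1507]
eef_rot: [0.674, 0.739, 0.0, 0.003]
ft_force: [-0.1, -1.0, -0.7]
finger_gap: 0.667
red (np.float64(0.002739605317319748), array([ 0.54730885, -0.34270302,  0.16279192]), (282.70684814453125, 288.32940673828125), (114.9318618774414, 123.6556167602539))
[-0.00273158  0.00020955  0.0147    ]
blue (np.float64(0.004035294559392947), array([ 0.4679275 , -0.23907353,  0.1603    ]), (283.0379943847656, 302.4424743652344), (115.29136657714844, 124.90837097167969))
at [ 0.55   -0.3429  0.1481] head 95.27 tilt 0.13 shift mm [445.2 117.8   2.5] turn [ 0.09  0.1  -0.03] rows 11.0
```

View pics/w8.png

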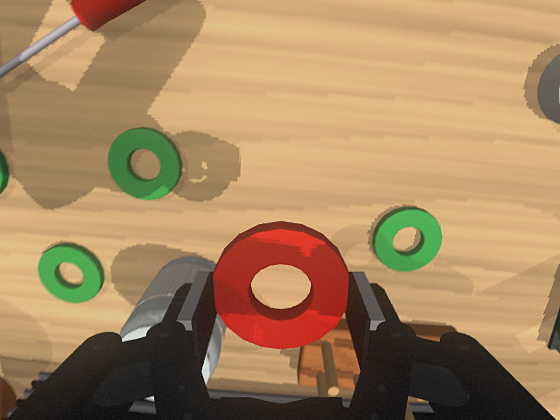

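Red is held and nearly level, centre (281,286).

```bash
python3 - <<'E'
from h import *
c=load('w8'); o=get_obs()
print(px2w(c,281,286,o['tool_pos'][2]+.0107)-o['tool_pos'])
E
python3 -m inch '[[[0.04,0.0105,0,0,0,0],[0.08,0.021,0,0,0,0],[0.12,0.0315,0,0,0,0],[0.16,0.042,0,0,0,0],[0.2,0.0525,0,0,0,0],[0.24,0.063,0,0,0,0],[0.28,0.0735,0,0,0,0],[0.32,0.084,0,0,0,0]]]'; python3 -m inch '[[[0.04,0.0105,0,0,0,0],[0.08,0.021,0,0,0,0],[0.11,0.031,0,0,0,0],[0.124,0.0335,0,0,0,0],[0.124,0.0335,0,0,0,0],[0.124,0.0335,0,0,0,0],[0.124,0.0335,0,0,0,0]]]'; python3 - <<'E'
from h import *
plan([.6265,.1112,.0605],95.3)
E
```

```text
[-0.00134739 -0.00039434  0.0107    ]
time_s: 16.78
tool_pos: [0.6026, -0.014, 0.1448]
eef_rot: [0.674, 0.739, -0.001, -0.001]
ft_force: [1.5, -0.8, 0.1]
finger_gap: 0.667
time_s: 17.37
tool_pos: [0.6252, 0.1091, 0.1457]
eef_rot: [0.674, 0.739, -0.001, -0.001]
ft_force: [0.1, -0.5, 0.2]
finger_gap: 0.667
at [0.6252 0.1091 0.1457] head 95.23 tilt 0.12 shift mm [ 2.   1.6 85.2] turn [-0.12  0.03 -0.07] rows 2.0
```

```bash
python3 -m inch '[[[0.002,0.003,0.03,0,0,0],[0.002,0.003,0.041,0,0,0],[0.002,0.003,0.046,0,0,0],[0.002,0.003,0.05,0,0,0],[0.002,0.003,0.054,0,0,0],[0.002,0.003,0.058,0,0,0],[0.002,0.003,0.058,0,0,0]]]'; python3 -m inch '[[[0,0,0.006,0,0,0],[0,0,0.012,0,0,0],[0,0,0.018,0,0,0],[0,0,0.024,0,0,0],[0,0,0.026,0,0,0],[0,0,0.026,0,0,0]]]'; python3 -m inch '[[[0,0,0.001,0,0,0],[0,0,0.001,0,0,0]]]'
```

```text
time_s: 17.95
tool_pos: [0.6286, 0.1123, 0.0886]
eef_rot: [0.674, 0.739, -0.0, -0.0]
ft_force: [-1.1, -0.5, -0.8]
finger_gap: 0.664
time_s: 18.45
tool_pos: [0.6283, 0.1125, 0.0616]
eef_rot: [0.674, 0.739, -0.0, -0.0]
ft_force: [-0.5, -3.1, -2.7]
finger_gap: 0.671
time_s: 18.62
tool_pos: [0.6285, 0.1125, 0.0615]
eef_rot: [0.674, 0.739, -0.0, -0.0]
ft_force: [-2.1, -3.8, -1.3]
finger_gap: 0.659
```

```bash
python3 -m inch '[[[0,0,0.002,0,0,0],[0,0,0.003,0,0,0],[0,0,0.003,0,0,0]]]'; python3 -m inch '[[[0,0,0,0,0,0],[0,0,0,0,0,0],[0,0,0,0,0,0],[0,0,-0.01,0,0,0],[0,0,-0.04,0,0,0],[0,0,-0.08,0,0,0],[0,0,-0.09,0,0,0],[0,0,-0.09,0,0,0]]]' 0.85; python3 - <<'E'
from h import *
c=save('wrist','w9',None,1.4)
plan([.583,-.2305,.15],95.3)
E
```

```text
time_s: 18.87
tool_pos: [0.6288, 0.1125, 0.0597]
eef_rot: [0.674, 0.739, -0.0, 0.0]
ft_force: [-4.3, -4.4, 5.4]
finger_gap: 0.665
time_s: 19.53
tool_pos: [0.6323, 0.113, 0.155]
eef_rot: [0.674, 0.739, 0.004, 0.004]
ft_force: [0.3, -0.4, 1.2]
finger_gap: 0.85
at [0.6307 0.113  0.1521] head 95.29 tilt 0.34 shift mm [-337.6  -79.1    1.8] turn [ 0.34  0.02 -0.01] rows 8.3
```

View pics/w9.png

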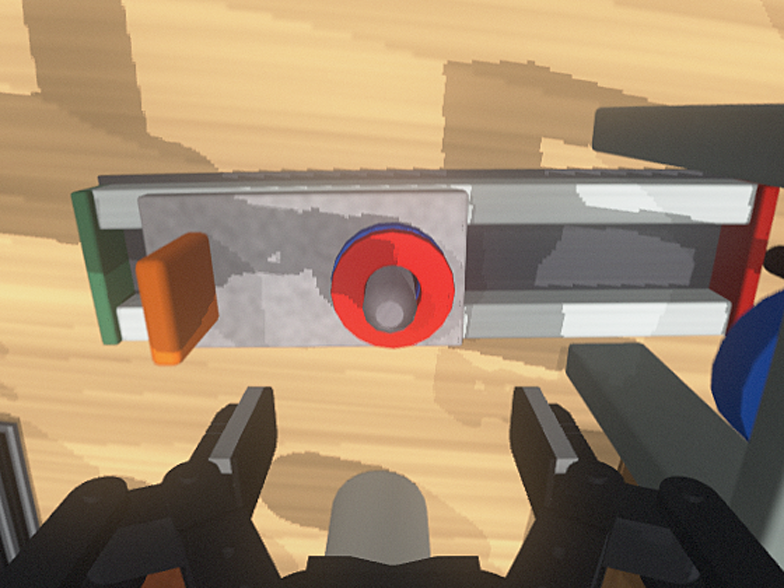

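Red lies flat on blue around the post. Next green.

```bash
python3 -m inch '[[[-0.04,-0.009,0,0,0,0],[-0.08,-0.018,0,0,0,0],[-0.12,-0.028,0,0,0,0],[-0.16,-0.037,0,0,0,0],[-0.2,-0.046,0,0,0,0],[-0.24,-0.056,0,0,0,0],[-0.28,-0.065,0,0,0,0],[-0.315,-0.074,0,0,0,0]]]' 0.8 >/dev/null; python3 -m inch '[[[-0.02,-0.006,0,0,0,0],[-0.02,-0.006,0,0,0,0],[-0.02,-0.006,0,0,0,0],[-0.02,-0.006,0,0,0,0],[-0.02,-0.006,0,0,0,0]]]'; python3 - <<'E'
from h import *
c=save('wrist','w10'); im=cv2.imread('pics/raw_w10.png')
p=ring(im,c,'green',[.583,-.2305]); plan([p[0],p[1],-.005],95.3)
ring(im,c,'white',[.4436,-.1202],.026)
E
```

```text
time_s: 20.67
tool_pos: [0.5798, -0.2267, 0.1481]
eef_rot: [0.673, 0.739, 0.0, -0.001]
ft_force: [0.5, 0.2, -0.0]
finger_gap: 0.798
green (np.float64(0.0013118617406027138), array([ 0.58430884, -0.23058905,  0.01      ]), (274.4437255859375, 198.8810577392578), (67.47872924804688, 70.91353607177734))
at [ 0.58   -0.2267  0.1483] head 95.37 tilt 0.06 shift mm [ -4.4   4.  153.3] turn [-0.03 -0.05  0.07] rows 3.7
white (np.float64(0.00507462479824167), array([ 0.44859378, -0.12110222,  0.026     ]), (452.52813720703125, 30.785140991210938), (73.22145080566406, 88.14585876464844))
```

```bash
python3 -m inch '[[[-0.004,0.0025,0.04,0,0,0],[-0.004,0.0025,0.08,0,0,0],[-0.004,0.0025,0.115,0,0,0],[-0.004,0.0025,0.138,0,0,0],[-0.004,0.0025,0.146,0,0,0],[-0.004,0.0025,0.152,0,0,0],[-0.004,0.0025,0.153,0,0,0],[-0.004,0.0025,0.153,0,0,0]]]' 0.8; python3 -m inch '[[[0,0,0.001,0,0,0],[0,0,0.001,0,0,0]]]'; python3 -m inch '[[[0,0,0,0,0,0],[0,0,0,0,0,0],[0,0,0,0,0,0],[0,0,0,0,0,0]]]' 0.5 25; python3 -m inch '[[[0,0,0,0,0,0],[0,0,-0.02,0,0,0],[0,0,-0.05,0,0,0],[0,0,-0.085,0,0,0],[0,0,-0.12,0,0,0],[0,0,-0.155,0,0,0],[0,0,-0.155,0,0,0],[0,0,-0.155,0,0,0]]]' 0.5 40; python3 - <<'E'
from h import *
c=save('wrist','w11'); im=cv2.imread('pics/raw_w11.png'); o=get_obs()
p=ring(im,c,'green',o['tool_pos'][:2],o['tool_pos'][2]+.0137); print(p-o['tool_pos'])
plan([.627,.1112,.15],95.3)
E
```

```text
time_s: 21.38
tool_pos: [0.584, -0.2323, -0.0027]
eef_rot: [0.674, 0.739, 0.0, 0.001]
ft_force: [0.1, -0.2, 0.1]
finger_gap: 0.802
time_s: 21.55
tool_pos: [0.584, -0.2327, -0.0034]
eef_rot: [0.674, 0.739, 0.0, 0.002]
ft_force: [-0.2, 0.5, -0.2]
finger_gap: 0.8
time_s: 21.88
tool_pos: [0.5837, -0.2326, -0.0032]
eef_rot: [0.674, 0.739, 0.0, 0.001]
ft_force: [-1.0, 1.5, 6.5]
finger_gap: 0.684
time_s: 22.55
tool_pos: [0.5847, -0.2333, 0.1538]
eef_rot: [0.674, 0.739, 0.001, 0.004]
ft_force: [-0.3, 0.2, -0.3]
finger_gap: 0.673
green (np.float64(0.0010578812792531324), array([ 0.58422364, -0.2325782 ,  0.16488976]), (280.5050964355469, 294.1682434082031), (123.58822631835938, 137.8584442138672))
[ 0.00103877 -0.00020018  0.0137    ]
at [ 0.5832 -0.2324  0.1512] head 95.27 tilt 0.15 shift mm [338.1  75.2   0.8] turn [ 0.12  0.09 -0.03] rows 8.3
```

```bash
python3 -m inch '[[[0.04,0.009,0,0,0,0],[0.08,0.018,0,0,0,0],[0.12,0.027,0,0,0,0],[0.16,0.036,0,0,0,0],[0.2,0.045,0,0,0,0],[0.24,0.054,0,0,0,0],[0.28,0.063,0,0,0,0],[0.315,0.07,0,0,0,0]]]' >/dev/null; python3 -m inch '[[[0.02,0.004,0,0,0,0],[0.023,0.005,0,0,0,0],[0.023,0.005,0,0,0,0],[0.023,0.005,0,0,0,0],[0.023,0.005,0,0,0,0]]]'; python3 - <<'E'
from h import *
plan([.6268,.1114,.0668],95.3)
E
```

```text
time_s: 23.68
tool_pos: [0.6259, 0.1099, 0.1489]
eef_rot: [0.674, 0.738, -0.001, -0.0]
ft_force: [0.0, 0.7, 0.0]
finger_gap: 0.676
at [0.6259 0.1099 0.1489] head 95.19 tilt 0.09 shift mm [ 1.4  1.2 82.1] turn [-0.09  0.02 -0.11] rows 2.0
```

```bash
python3 -m inch '[[[0.0014,0.001,0.03,0,0,0],[0.0014,0.001,0.046,0,0,0],[0.0014,0.001,0.051,0,0,0],[0.0014,0.001,0.056,0,0,0],[0.0014,0.001,0.06,0,0,0],[0.0014,0.001,0.063,0,0,0],[0.0014,0.001,0.063,0,0,0]]]'; python3 -m inch '[[[0,0,0.006,0,0,0],[0,0,0.012,0,0,0],[0,0,0.017,0,0,0],[0,0,0.017,0,0,0],[0,0,0.017,0,0,0]]]';  python3 -m inch '[[[0,0,0.001,0,0,0],[0,0,0.0025,0,0,0],[0,0,0.0025,0,0,0]]]'
```

```text
time_s: 24.27
tool_pos: [0.6272, 0.1121, 0.087]
eef_rot: [0.674, 0.739, -0.0, 0.0]
ft_force: [-0.9, -1.8, -1.6]
finger_gap: 0.675
time_s: 24.68
tool_pos: [0.6268, 0.1124, 0.0696]
eef_rot: [0.674, 0.739, -0.001, -0.0]
ft_force: [-2.1, -4.5, -2.9]
finger_gap: 0.679
time_s: 24.93
tool_pos: [0.627, 0.1124, 0.0679]
eef_rot: [0.674, 0.739, -0.0, 0.0]
ft_force: [-3.9, -4.2, 1.0]
finger_gap: 0.673
```

```bash
python3 -m inch '[[[0,0,0.001,0,0,0],[0,0,0.0015,0,0,0],[0,0,0.0015,0,0,0]]]'; python3 -m inch '[[[0,0,0,0,0,0],[0,0,0,0,0,0],[0,0,0,0,0,0],[0,0,-0.01,0,0,0],[0,0,-0.04,0,0,0],[0,0,-0.075,0,0,0],[0,0,-0.085,0,0,0],[0,0,-0.085,0,0,0]]]' 0.85; python3 - <<'E'
from h import *
c=save('wrist','w12',(60,110,360,270),2.6); im=cv2.imread('pics/raw_w12.png')
ring(im,c,'green',[.627,.111],.08)
plan([.4436,-.1202,.155],95.3)
E
```

```text
time_s: 25.18
tool_pos: [0.6271, 0.1124, 0.0671]
eef_rot: [0.674, 0.739, -0.0, 0.0]
ft_force: [-5.4, -4.8, 4.4]
finger_gap: 0.676
time_s: 25.85
tool_pos: [0.6305, 0.1132, 0.1565]
eef_rot: [0.674, 0.739, 0.003, 0.003]
ft_force: [0.2, -0.1, 0.5]
finger_gap: 0.852
green (np.float64(0.002017887609159519), array([0.6260971 , 0.11280462, 0.08      ]), (279.70782470703125, 213.461181640625), (83.69087219238281, 89.53742980957031))
at [0.6289 0.1132 0.1537] head 95.29 tilt 0.31 shift mm [-215.3 -206.    -2.3] turn [ 0.3   0.02 -0.01] rows 7.1
```

View pics/w12.png

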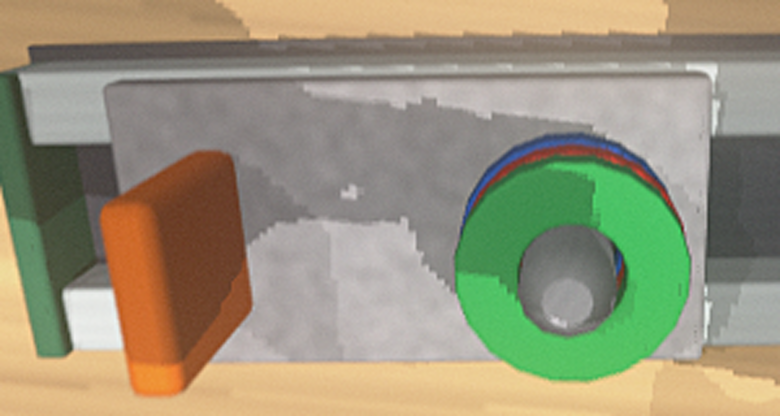

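The stack reads blue, red, green, all flat. Next the collar.

```bash
python3 -m inch '[[[-0.03,-0.028,0,0,0,0],[-0.06,-0.056,0,0,0,0],[-0.09,-0.085,0,0,0,0],[-0.12,-0.114,0,0,0,0],[-0.15,-0.142,0,0,0,0],[-0.18,-0.171,0,0,0,0],[-0.208,-0.199,0,0,0,0],[-0.213,-0.206,0,0,0,0]]]' 0.85 >/dev/null; python3 -m inch '[[[0,0,0,0,0,0],[0,0,0,0,0,0],[0,0,0,0,0,0],[0,0,0,0,0,0]]]'; python3 - <<'E'
from h import *
c=save('wrist','w13',None,1.4); im=cv2.imread('pics/raw_w13.png')
p=ring(im,c,'white',[.4436,-.1202],.026); plan([p[0],p[1],0],95.3)
E
```

```text
time_s: 26.9
tool_pos: [0.4422, -0.1171, 0.1505]
eef_rot: [0.673, 0.739, 0.0, -0.0]
ft_force: [0.6, -0.2, 0.3]
finger_gap: 0.847
white (np.float64(0.0005991888247607428), array([ 0.44329918, -0.1207182 ,  0.026     ]), (274.98675537109375, 199.80270385742188), (70.6324462890625, 74.200927734375))
at [ 0.4422 -0.1171  0.1506] head 95.38 tilt 0.03 shift mm [ -3.8   0.7 150.6] turn [-0.01 -0.03  0.08] rows 3.6
```

View pics/w13.png

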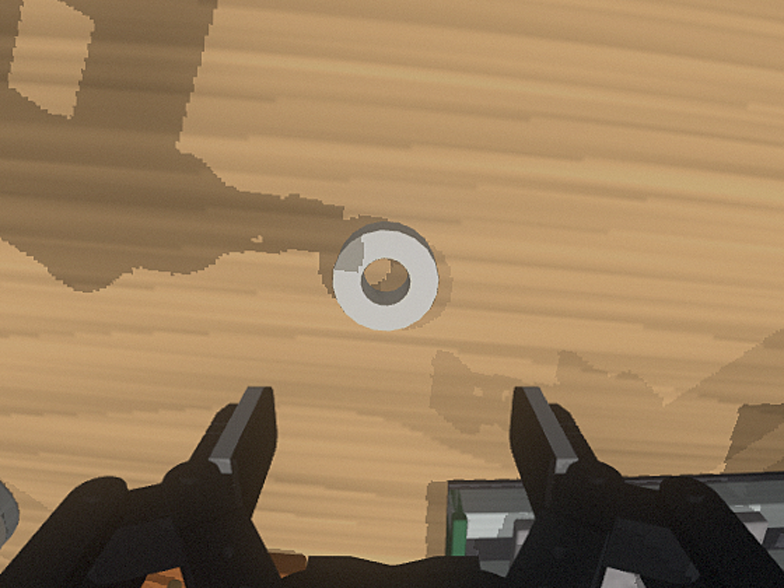

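Collar top is at (386,280), matching the fit.

```bash
python3 -m inch '[[[-0.0035,0.0005,0.04,0,0,0],[-0.0035,0.0005,0.08,0,0,0],[-0.0035,0.0005,0.11,0,0,0],[-0.0035,0.0005,0.133,0,0,0],[-0.0035,0.0005,0.145,0,0,0],[-0.0035,0.0005,0.148,0,0,0],[-0.0035,0.0005,0.148,0,0,0],[-0.0035,0.0005,0.148,0,0,0]]]' 0.85; python3 -m inch '[[[0,0,0,0,0,0],[0,0,0,0,0,0],[0,0,0,0,0,0],[0,0,0,0,0,0]]]' 0.5 25; python3 - <<'E'
from h import *
print(get_obs()['tool_pos'])
E
python3 -m inch '[[[0,0,0,0,0,0],[0,0,-0.02,0,0,0],[0,0,-0.05,0,0,0],[0,0,-0.085,0,0,0],[0,0,-0.12,0,0,0],[0,0,-0.155,0,0,0],[0,0,-0.155,0,0,0],[0,0,-0.155,0,0,0]]]' 0.5 50; python3 - <<'E'
from h import *
c=save('wrist','w14'); im=cv2.imread('pics/raw_w14.png'); o=get_obs()
p=ring(im,c,'white',o['tool_pos'][:2],o['tool_pos'][2]+.0255); print(p-o['tool_pos'])
plan([.627,.1112,.15],95.3)
E
```

```text
time_s: 27.62
tool_pos: [0.4433, -0.1214, 0.0033]
eef_rot: [0.673, 0.739, 0.0, 0.0]
ft_force: [0.6, -0.9, 1.4]
finger_gap: 0.849
time_s: 27.95
tool_pos: [0.4438, -0.122, 0.0043]
eef_rot: [0.674, 0.739, 0.001, 0.001]
ft_force: [0.0, 1.4, 7.9]
finger_gap: 0.684
[ 0.44376692 -0.12196363  0.00425395]
time_s: 28.62
tool_pos: [0.4442, -0.1226, 0.1606]
eef_rot: [0.674, 0.739, 0.001, 0.003]
ft_force: [0.0, -0.1, -1.1]
finger_gap: 0.674
white (np.float64(0.0024624275860844896), array([ 0.44037913, -0.12123555,  0.18403991]), (282.77984619140625, 304.3917541503906), (119.59394073486328, 130.7110137939453))
[-0.00240611  0.00052364  0.0255    ]
at [ 0.4428 -0.1218  0.1585] head 95.27 tilt 0.13 shift mm [215.1 204.8   8.6] turn [ 0.11  0.08 -0.03] rows 7.1
```

```bash
python3 - <<'E'
from h import *
c=load('w14'); o=get_obs(); im=cv2.imread('pics/raw_w14.png')
for z in(.02,.0217,.024): print(px2w(c,282.8,304.4,o['tool_pos'][2]+z)-o['tool_pos'])
cv2.imwrite('pics/c14.png',cv2.resize(im[200:400,160:400],None,fx=2.5,fy=2.5))
E
```

```text
[0.0013133  0.00089152 0.02      ]
[0.00016459 0.00078032 0.0217    ]
[-0.00138955  0.00062988  0.024     ]
```

View pics/c14.png

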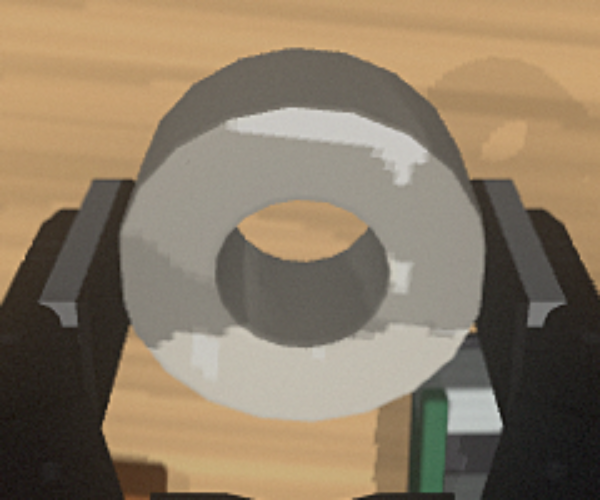

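```bash
python3 -m inch '[[[0.03,0.029,0,0,0,0],[0.06,0.058,0,0,0,0],[0.09,0.086,0,0,0,0],[0.12,0.115,0,0,0,0],[0.15,0.143,0,0,0,0],[0.18,0.172,0,0,0,0],[0.205,0.195,0,0,0,0],[0.213,0.203,0,0,0,0]]]' >/dev/null; python3 -m inch '[[[0,0,0,0,0,0],[0,0,0,0,0,0],[0,0,0,0,0,0]]]'; python3 - <<'E'
from h import *
plan([.628,.1112,.0843],95.3)
E
```

```text
time_s: 29.58
tool_pos: [0.6235, 0.1081, 0.1562]
eef_rot: [0.674, 0.739, -0.001, -0.001]
ft_force: [-0.1, -0.9, -1.2]
finger_gap: 0.673
at [0.6235 0.1081 0.1562] head 95.23 tilt 0.19 shift mm [ 2.7  5.  71.9] turn [-0.18  0.01 -0.07] rows 1.7
```

The collar is held level, centred at (302,263) in the crop, which puts it on the TCP.

```bash
python3 -m inch '[[[0.0027,0.004,0.02,0,0,0],[0.0027,0.004,0.04,0,0,0],[0.0027,0.004,0.051,0,0,0],[0.0027,0.004,0.055,0,0,0],[0.0027,0.004,0.059,0,0,0],[0.0027,0.004,0.062,0,0,0],[0.0027,0.004,0.062,0,0,0]]]'; python3 -m inch '[[[0,0,0.003,0,0,0],[0,0,0.006,0,0,0],[0,0,0.008,0,0,0],[0,0,0.008,0,0,0]]]';  python3 -m inch '[[[0,0,0.001,0,0,0],[0,0,0.002,0,0,0],[0,0,0.002,0,0,0]]]'
```

```text
time_s: 30.17
tool_pos: [0.6288, 0.1118, 0.096]
eef_rot: [0.674, 0.739, -0.0, 0.0]
ft_force: [-0.1, -0.5, -1.2]
finger_gap: 0.672
time_s: 30.5
tool_pos: [0.6285, 0.1122, 0.0874]
eef_rot: [0.674, 0.739, -0.0, -0.0]
ft_force: [-2.9, -1.7, -0.8]
finger_gap: 0.675
time_s: 30.75
tool_pos: [0.6285, 0.1122, 0.0856]
eef_rot: [0.674, 0.739, -0.0, -0.0]
ft_force: [-3.5, -2.6, 0.6]
finger_gap: 0.672
```

```bash
python3 -m inch '[[[0,0,0.001,0,0,0],[0,0,0.002,0,0,0],[0,0,0.002,0,0,0]]]'; python3 -m inch '[[[0,0,0,0,0,0],[0,0,0,0,0,0],[0,0,0,0,0,0],[0,0,-0.01,0,0,0],[0,0,-0.03,0,0,0],[0,0,-0.06,0,0,0],[0,0,-0.065,0,0,0],[0,0,-0.065,0,0,0]]]' 0.9; python3 - <<'E'
from h import *
c=save('wrist','w15',(60,110,360,290),2.6); im=cv2.imread('pics/raw_w15.png')
ring(im,c,'white',[.627,.111],.106)
plan([.6358,.012,.16],95.3)
E
```

```text
time_s: 31.0
tool_pos: [0.6285, 0.1122, 0.0846]
eef_rot: [0.674, 0.739, -0.0, -0.0]
ft_force: [-7.3, -3.0, 6.3]
finger_gap: 0.675
time_s: 31.67
tool_pos: [0.6314, 0.1124, 0.1528]
eef_rot: [0.674, 0.739, 0.003, 0.003]
ft_force: [0.4, -0.3, 0.5]
finger_gap: 0.899
white (np.float64(0.026200791464718143), array([0.60214665, 0.11929412, 0.106     ]), (296.9924011230469, 191.04898071289062), (124.7349624633789, 522.94580078125))
at [0.63   0.1124 0.1506] head 95.28 tilt 0.21 shift mm [-100.5   -3.4   -9.4] turn [ 0.21  0.01 -0.02] rows 2.4
```

View pics/w15.png

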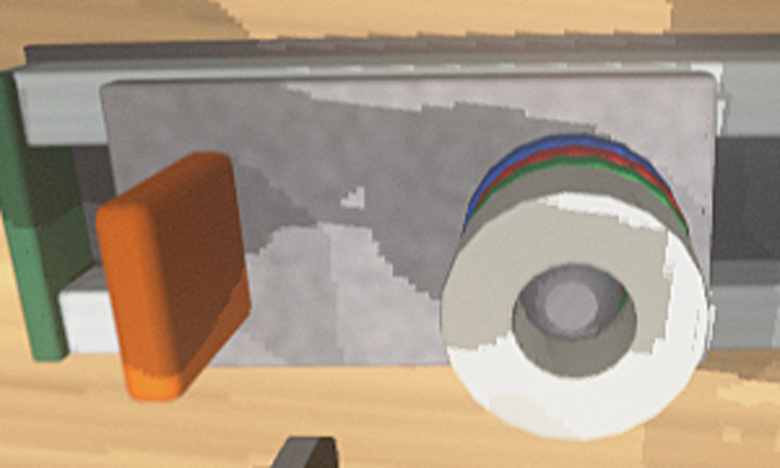

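The collar sits level on green and the layers read blue, red, green, white. Now I grip the handle and slide the sled home.

```bash
python3 -m inch '[[[-0.02,-0.001,-0.01,0,0,0],[-0.06,-0.002,-0.01,0,0,0],[-0.1,-0.0025,-0.005,0,0,0],[-0.1,-0.0025,0.02,0,0,0],[-0.1,-0.0025,0.05,0,0,0],[-0.1,-0.0025,0.078,0,0,0],[-0.1,-0.0025,0.086,0,0,0],[-0.1,-0.0025,0.086,0,0,0]]]' 0.7; python3 -m inch '[[[0,0,0,0,0,0],[0,0,0,0,0,0],[0,0,0,0,0,0],[0,0,0,0,0,0],[0,0,0,0,0,0]]]' 0 40
```

```text
time_s: 32.38
tool_pos: [0.6322, 0.0129, 0.0585]
eef_rot: [0.674, 0.739, -0.002, -0.003]
ft_force: [-0.0, -0.6, 0.5]
finger_gap: 0.697
time_s: 32.8
tool_pos: [0.6369, 0.0123, 0.0649]
eef_rot: [0.673, 0.739, 0.001, 0.002]
ft_force: [-1.1, 0.2, 6.2]
finger_gap: 0.158
```

Push 0.138 smoothly, then feel for the stop.

```bash
python3 -m inch '[[[0.005,0,0,0,0,0],[0.015,0,0,0,0,0],[0.03,0,0,0,0,0],[0.046,0,0,0,0,0],[0.062,0,0,0,0,0],[0.078,0,0,0,0,0],[0.094,0,0,0,0,0],[0.108,0,0,0,0,0]]]' ;  python3 -m inch '[[[0.01,0,0,0,0,0],[0.017,0,0,0,0,0],[0.022,0,0,0,0,0],[0.026,0,0,0,0,0],[0.028,0,0,0,0,0],[0.028,0,0,0,0,0]]]'; python3 -m inch '[[[0.002,0,0,0,0,0],[0.004,0,0,0,0,0],[0.004,0,0,0,0,0]]]'
```

```text
time_s: 33.47
tool_pos: [0.6259, 0.1197, 0.0649]
eef_rot: [0.674, 0.739, -0.0, 0.001]
ft_force: [-5.8, -5.8, 9.6]
finger_gap: 0.154
time_s: 33.97
tool_pos: [0.623, 0.1479, 0.0649]
eef_rot: [0.673, 0.739, -0.0, 0.0]
ft_force: [-7.3, -2.5, 11.5]
finger_gap: 0.16
time_s: 34.22
tool_pos: [0.6227, 0.1503, 0.0649]
eef_rot: [0.673, 0.739, -0.001, 0.001]
ft_force: [-7.5, -7.8, 11.3]
finger_gap: 0.16
```

```bash
python3 -m inch '[[[0.002,0,0,0,0,0],[0.003,0,0,0,0,0],[0.003,0,0,0,0,0],[0.003,0,0,0,0,0]]]'; python3 -m inch '[[[0,0,0,0,0,0],[0,0,0,0,0,0],[0,0,0,0,0,0],[0,0,0,0,0,0]]]' 0.6;  python3 -m inch '[[[0,0,-0.02,0,0,0],[0,0,-0.06,0,0,0],[-0.02,0,-0.1,0,0,0],[-0.06,0,-0.14,0,0,0],[-0.1,0,-0.16,0,0,0],[-0.1,0,-0.16,0,0,0],[-0.1,0,-0.16,0,0,0],[-0.1,0,-0.16,0,0,0]]]'; python3 - <<'E'
from h import *
c=save('wrist','w16',None,1.4)
save('scene','s16',(285,100,385,190),6)
E
```

```text
time_s: 34.55
tool_pos: [0.6227, 0.1503, 0.065]
eef_rot: [0.674, 0.739, -0.002, 0.002]
ft_force: [-7.9, -18.6, 11.6]
finger_gap: 0.158
time_s: 34.88
tool_pos: [0.623, 0.1526, 0.0632]
eef_rot: [0.674, 0.739, -0.001, 0.001]
ft_force: [0.3, -12.2, 2.4]
finger_gap: 0.6
time_s: 35.55
tool_pos: [0.6321, 0.0548, 0.2238]
eef_rot: [0.674, 0.738, 0.001, 0.001]
ft_force: [-0.1, 0.2, -0.7]
finger_gap: 0.599
```

```bash
python3 - <<'E'
from h import *
a=np.radians(95.4); ex=np.array([np.sin(a),-np.cos(a),0]); ey=np.array([np.cos(a),np.sin(a),0])
hc=np.array([.6232,.1505,0])
def bb(c,pts): q=np.array([w2px(c,p) for p in pts]); return np.r_[q.min(0),q.max(0)].round(1)
def mask(im,f):
    H,S,V=cv2.split(cv2.cvtColor(im,cv2.COLOR_BGR2HSV)); n,l,st,ce=cv2.connectedComponentsWithStats(f(H,S,V).astype('uint8'))
    return [(s[0],s[1],s[0]+s[2],s[1]+s[3],s[4]) for s in st[1:] if s[4]>120]
H=lambda q:[hc-ey*q+ex*i*.025+ey*j*.007+[0,0,z] for i in(-1,1) for j in(-1,1) for z in(.042,.1)]
for n in('w16','s16'):
    c=load(n); im=cv2.imread('pics/raw_'+n+'.png')
    print(n,[bb(c,H(q)) for q in(0,.006)]); print('orange',mask(im,lambda H,S,V:(H>5)&(H<16)&(S>200)&(V>120)))
    t=hc+ey*.1; cyl=[t+[.03*np.cos(k),.03*np.sin(k),z] for k in np.linspace(0,6.28,40) for z in(.08,.106)]
    print('collar exp',bb(c,cyl),'seen',mask(im,lambda H,S,V:(S<45)&(V>165)))
    for col,z0,f in(('blue',.05,lambda H,S,V:(H>105)&(H<130)&(S>120)),('red',.06,lambda H,S,V:((H<5)|(H>174))&(S>150)),('green',.07,lambda H,S,V:(H>50)&(H<75)&(S>110))):
        x0,y0,x1,y1=bb(c,[t+[.03*np.cos(k),.03*np.sin(k),z] for k in np.linspace(0,6.28,40) for z in(z0,z0+.01)])
        sub=[m for m in mask(im,lambda *k:f(*k)) if abs((m[0]+m[2])/2-(x0+x1)/2)<40 and abs((m[1]+m[3])/2-(y0+y1)/2)<40]; print(col,(x0,y0,x1,y1),sub)
E
```

```text
w16 [array([373.6, 153.4, 415.8, 228.6]), array([367.3, 153.4, 408. , 228.6])]
orange [(np.int32(394), np.int32(178), np.int32(413), np.int32(227), np.int32(406))]
collar exp [476.9 156.6 568.1 236.4] seen [(np.int32(170), np.int32(130), np.int32(389), np.int32(155), np.int32(3822)), (np.int32(514), np.int32(131), np.int32(546), np.int32(152), np.int32(424)), (np.int32(355), np.int32(135), np.int32(399), np.int32(158), np.int32(666)), (np.int32(460), np.int32(135), np.int32(513), np.int32(149), np.int32(403)), (np.int32(502), np.int32(165), np.int32(560), np.int32(190), np.int32(575)), (np.int32(177), np.int32(200), np.int32(349), np.int32(222), np.int32(3357)), (np.int32(351), np.int32(200), np.int32(389), np.int32(223), np.int32(609)), (np.int32(448), np.int32(203), np.int32(482), np.int32(222), np.int32(386)), (np.int32(519), np.int32(218), np.int32(531), np.int32(236), np.int32(129)), (np.int32(310), np.int32(380), np.int32(351), np.int32(406), np.int32(565))]
blue (np.float64(460.5), np.float64(150.2), np.float64(530.8), np.float64(216.7)) [(np.int32(467), np.int32(151), np.int3
[... 509 characters left out ...]
.int32(116), np.int32(560), np.int32(186), np.int32(2200)), (np.int32(296), np.int32(189), np.int32(316), np.int32(218), np.int32(206)), (np.int32(311), np.int32(196), np.int32(335), np.int32(235), np.int32(275)), (np.int32(376), np.int32(196), np.int32(391), np.int32(209), np.int32(126)), (np.int32(233), np.int32(305), np.int32(259), np.int32(328), np.int32(458)), (np.int32(403), np.int32(376), np.int32(462), np.int32(420), np.int32(1419))]
blue (np.float64(328.6), np.float64(152.6), np.float64(346.1), np.float64(167.7)) []
red (np.float64(328.9), np.float64(150.7), np.float64(346.5), np.float64(165.8)) []
green (np.float64(329.1), np.float64(148.8), np.float64(346.8), np.float64(164.0)) []
```

```bash
python3 - <<'E'
from h import *
a=np.radians(95.4); ex=np.array([np.sin(a),-np.cos(a),0]); ey=np.array([np.cos(a),np.sin(a),0])
for n,hc in(('w2',[.637,.0109,0]),('w12',[.637,.0109,0]),('w16',[.6232,.1503,0])):
    c=load(n); im=cv2.imread('pics/raw_'+n+'.png'); H,S,V=cv2.split(cv2.cvtColor(im,cv2.COLOR_BGR2HSV))
    m=((H>3)&(H<18)&(S>190)&(V>60)).astype('uint8'); k,l,st,_=cv2.connectedComponentsWithStats(m)
    q=np.array([w2px(c,np.array(hc)+ex*i*.025+ey*j*.007+[0,0,z]) for i in(-1,1) for j in(-1,1) for z in(.042,.1)])
    print(n,q.min(0).round(1),q.max(0).round(1),[s for s in st[1:] if s[4]>300])
    if n=='w16': print(q.round(1), 'orange in row 210:',np.where(m[210,340:430])[0]+340)
E
```

```text
w2 [159.3 183.9] [201.1 267.7] [array([164, 207,  23,  60, 965], dtype=int32)]
w12 [ 91.1 164.9] [156.8 263.9] [array([  99,  185,   32,   77, 1285], dtype=int32)]
w16 [373.4 153.4] [415.5 228.6] [array([393, 168,  21,  59, 843], dtype=int32)]
[[377.8 153.4]
 [397.3 167.3]
 [393.1 153.4]
 [415.5 167.3]
 [373.4 205.6]
 [390.8 228.6]
 [388.  205.5]
 [408.1 228.5]] orange in row 210: [394 395 396 397 398 399 400 401 402 403 404 405 406 407 408 409]
```

The handle edges match the home pose to within about 1 mm, and the coloured layers are where they should be. Handing in.

```bash
python3 - <<'E'
from h import *
o=get_obs(); print(o['time_s'],o['tool_pos'],o['ft_force']); print(hand_in())
E
```

```text
35.65 [0.63077918 0.05637022 0.2216449 ] [ 1.1436228   0.50453856 -0.55164907]
the job is handed in; nothing more can be done
None
```

The filter is rebuilt and the sled is back home; I handed it in at 35.7 s, with no verdict reported. I pulled the sled to the green stop and threaded blue, red, the nearest green and the white collar. I saw no yellow or black ring on the bench, so I skipped those. Then I pushed the loaded sled back to the red stop.

**Sled:** At each end the handle stopped moving while the force rose to about 16–19 N, and the total travel was 0.140 m. In the last wrist picture the handle edges match the home pose to about 1 mm.

**Stack:** The close-up taken with the collar on shows blue, red, green and white lying flat. At the home position I could only check the layers by image code. The blue and red edges were where expected. The green and collar were not clearly picked out there, because of the partial view under the bridge, and none of the layers were picked out in the scene camera picture.

**Problems on the way:**
- The first grasp of blue closed over its top; I looked again and re-gripped it lower.
- I used up the limit of 16 pictures before the end, so I did not view the last two, only measured them.
- I never aimed at the other bench items and felt no unexpected contact, but I did not re-measure their positions at the end.

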